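Lean the slate and the serving board on the display ledge

ROBOT

A 6-joint arm with a two-finger parallel gripper is mounted at the origin on a cart in front of the work surface, level with it; the furniture and walls round the work are solid. World frame = base frame: x ahead of the robot, y to its left, z up, the work surface at z = 0. Lengths are in m, angles in rad, forces in N, time in s.
With the tool pointing down it reaches from about 0.35 to 0.975 m from the base axis. Payload 4.9 kg.
Tool frame: the origin (TCP) lies midway between the tips of the shut fingers; the grasp point (between the pads) lies 19 mm behind it; x points along the fingers, y is the direction in which the jaws open and shut, and the axes are right-handed (so a half turn about x gives the same grasp; the last joint's range is limited). The gripper opens to 85 mm and grips with 20 to 120 N. Pads are 22 mm wide; open, the fingers measure 114 mm over their backs; the gripper's body (76 mm by 85 mm) begins 54 mm behind the grasp point. The pads swing forward as they close: fully open they stand 13 mm farther back than shut.
Start: joints at [-1.387, 0.053, 1.613, -0, 1.476, -0.119], TCP at [0.186, -0.597, 0.2] pointing down, gripper open.
Joint ranges: [-3.01, 3.01], [-1.01, 2.22], [0.06, 2.58], [-1.02, 4.17], [0.09, 2.62], [-3.14, 3.14]. Speed limits (rad/s): [2.57, 2.57, 3.14, 3.14, 3.14, 3.14].

INTERFACE

Orientations are given as a rotation vector (axis times angle).
In Python, from station import ctrl gives the robot as it stands.
- The arm moves only by the shell command python3 -m handwheel 'ROWS' [FORCE]. ROWS is JSON, a list of rows, each a list of 3 entries, a list of its own where there are three numbers: the finger opening in m, from 0 to 0.0854, then the shift along the tool's x, y, z in m, then the turn, a rotation vector about the tool's x, y, z in degrees. In form: [[claw, [dx, dy, dz], [ax, ay, az]], ...]. A call has 1 to 10 rows; each row shifts and turns the commanded pose from where the row before left it, along the tool's axes as they then stand; what a row does not reach is not made up. A row lasts 1/12 s, in which the tool goes at most 41.7 mm and 7.16 degrees, less where a joint would pass 70% of its speed; a pose out of reach is approached as far as the arm can. A call with a gripper value outside its range is refused whole. The fingers move at their own pace and stop on an object; FORCE is the grip in N (left out, the last holds). Time passes only in rows, so rows that do not move let the fingers close. It gives the time, the measured TCP pose, the force and the opening at its end, in the units of the state.
- ctrl.get_obs(): the state, without advancing time (a new reading comes with each control period).
- ctrl.get_image(name): name is "scene" or "top"; returns the picture (400x640x3 uint8, red, green, blue); there is no depth.
- ctrl.camera_params(name): a dict with "vertical_fov" (degrees; the focal length in pixels is half the picture's height over the tangent of half this angle, whatever the lens; pixels are square), "cx", "cy" (the principal point, pixels), "D" ([k1, k2, p1, p2, k3] as OpenCV has them; the pictures are not rectified), "rvec" (rotation vector, rad) and "tvec" (3), from world to camera coordinates, as OpenCV has them. Camera axes: x right, y down, z forward; pixel columns grow to the right and rows downward; lengths in m; the calibration is good to about 2 mm. A picture is of the moment at which its call begins. camera_params takes no time and is no camera call.
- ctrl.finish_job(): hands the job in, once; it reports no verdict.
Trained networks look in the newest picture that a camera, given by its name, has taken for a name from the list of things; names that differ only in an ending like _2 or _b are one class to them, and where a whole thing is asked for, a point or a joint stands for the part that bears it (a point fixed in the world has none). Each returns a list of dicts, best first, with "score" (0 to 1); they miss things now and then, are a little off and sometimes report something else, mostly with a low value. They report only what shows in the picture. A call takes as long as a camera call. They do not tell look-alikes from the thing itself.
- ctrl.look_for(thing, camera): "box" ([centre column, centre row, width, height] in pixels, round what is visible of it).
- ctrl.silhouettes(thing, camera): "mask" (400x640 bool, what is visible of it) and "box" ([centre column, centre row, width, height] in pixels, round what is visible of it).
- ctrl.tip_of(thing, camera): "centre" ([row, column] in pixels: a listed point, or the origin of a listed thing).
The state is a dict: "t": time; "q": joint angles; "dq": joint speeds; "effort": joint torques, N m; "tool_pos": TCP position; "tool_rot": TCP orientation; "contact_force": force on the tool from outside, world axes, zero at the start; "wrist_torque": the same for the moment, N m; "opening": finger opening in m.
Only numpy, scipy, OpenCV 4.12 (cv2) and the standard library are available. Lean on these libraries where they do the work, as an engineer would, in place of code of your own. Each camera call takes 0.05 s, during which the arm holds its last target.

TASK

Swing the stop bar of the wooden display ledge up out of the way, then stand the slate tablet in the left half and the wooden serving board in the right half of the ledge (left and right as the robot sees it), each with its foot on the base and leaning back at a steady angle against the back rail, square to it. Then push the stop bar fully down again in front of their feet. Leave the marble tablet in the storage rack and do not shift the jars, the cheese drum or the price stand.

Things in the scene. Friction and masses are not known exactly. Their poses are not given: they have to be found in the camera images.
- ledge: wooden ledge, fixed; origin: centre of its underside, on the case top; own x to the rear, y left, z up. Base 115 (x) by 200 (y), 12 mm high. Back rail: upright, 180 mm wide, front face at x = +35, rear face at +47, top at z = 115 mm. Boards stand on the base (z = 12 mm) between the rail and the stop bar (inner face at x = -27 mm when down). Left half: y > 0.
- stop_bar (a joint): hinge of the stop bar, rad: 0 = fully down, pointing to the ledge's right (-y); grows as the knob end swings up, 1.57 = upright, 1.75 = end stop. Hinge friction holds it wherever it is left (1 to 2 N at the knob moves it). It turns about an axis along the ledge's x.
- bar_hinge (a point): point on the hinge axis of the stop bar, at (-32, +98, 32) mm in the ledge's frame (left front corner); axis along the ledge's x
- bar_knob (a point): centre of the red round knob at the free end of the stop bar, 235 mm from the hinge axis: disc of 26 mm diameter, 14 mm thick, axis along the ledge's x; pinched across its 14 mm it pivots between the fingers. The bar is 10 mm thick in x, 12 mm deep. When down, the knob is 32 mm above the case top and 37 mm beyond the base's right end.
- rack: fixed plywood rack, 204 (own x) by 80 (own y) mm, base 12 mm thick, origin: centre of its underside; three slots at own x = -75, 0, +75 mm, 17 mm wide between ribs with tops at z = 42 mm; the boards stand upright on the base in the slots (board x along rack x) and lift straight up. Own x runs roughly along world y.
- slate_centre (a point): centre of the dark grey slate tablet, 10 mm thick (its x), 60 mm wide (its y), 175 mm tall (its z) when standing; 0.24 kg (varies); it starts upright in one of the rack's slots
- slate_foot (a point): middle of the slate's bottom face
- slate_top (a point): middle of the slate's top face
- paddle_centre (a point): centre of the pale wooden serving board, 10 mm thick (its x), 60 mm wide (its y), 195 mm tall (its z) when standing, of which the upper 75 mm are a neck 34 mm wide; 0.13 kg (varies); it starts upright in one of the rack's slots
- paddle_foot (a point): middle of the wooden board's bottom face
- paddle_top (a point): middle of the top of its neck
- marble_centre (a point): centre of the white marble tablet, 10 mm thick (its x), 60 mm wide (its y), 165 mm tall (its z) when standing; stands in the third slot and must stay there
- honey: honey jar, 71 mm in diameter, 110 mm high, behind the ledge; origin at the centre of its underside
- jam: jam jar, 76 mm in diameter, 112 mm high, behind the rack; origin at the centre of its underside
- drum: cheese drum, 64 mm in diameter, 72 mm high, left of the ledge; origin at the centre of its underside
- price: black price card on a round weighted foot, 75 mm wide, 106 mm high, right of the rack; origin at the centre of its underside
Not all that is in view belongs to the job. What is shaped like the part that bears slate_centre but purple or turquoise is not meant.

How it is judged:
By the outcome, as a careful person would: the job done as asked, in the order asked, and still so for the second after the job is handed in, with the robot touching nothing.
It also fails if it takes over 72 s, if anything falls off the work surface, if the arm or the gripper's body presses on something with over 40 N, if the wrist force passes 120 N, or if a joint passes its speed limit or range.

## Working session

There is one attempt and no reset: what is moved stays moved. The work goes in short steps, Python scripts to look and compute and a shell command to move; the robot and the scene stay as the last step left them, time stands still between calls to the robot, and variables do not carry over. Pictures are saved under pics/ and viewed, and the job is handed in when it is done.

```bash
ls -la; mkdir -p pics
python3 - <<'E'
from station import ctrl
import cv2
o=ctrl.get_obs(); print(o)
for n in ("scene","top"):
    im=ctrl.get_image(n); cv2.imwrite(f"pics/{n}0.png",im[:,:,::-1]); print(n,ctrl.camera_params(n))
E
```

```text
total 12
drwxr-xr-x  3 agent agent 4096 Dec  6 21:26 .
drwxr-xr-x 23 root  root  4096 Dec  6 21:26 ..
drwxr-xr-x  2 agent agent 4096 Dec  6 21:26 pics
{'t': 0.0, 'q': array([-1.38700984e+00,  5.33743256e-02,  1.61433662e+00,  7.14216669e-06,
        1.47597429e+00, -1.18992411e-01]), 'dq': array([ 0.00026778, -0.00163811,  0.00063187, -0.00133598,  0.00142729,
       -0.00102796]), 'effort': array([ 5.46024239e-04, -3.93681514e+01, -3.70175207e+01, -1.52310013e-04,
        6.93681897e-03, -5.23428980e-07]), 'tool_pos': array([ 0.18623698, -0.59587503,  0.19862679]), 'tool_rot': array([ 2.05921858,  0.31633516, -2.05934498]), 'contact_force': array([ 1.21584802,  0.33020743, -0.31504674]), 'wrist_torque': array([ 0.01382567, -0.0237353 , -0.02293013]), 'opening': 0.08542624254199825}
scene {'vertical_fov': 44.81612560959579, 'cx': 319.8767887680974, 'cy': 200.54073436691772, 'D': array([-0.06470692,  0.        ,  0.        ,  0.        ,  0.        ]), 'rvec': array([ 2.40163193, -0.49141713,  0.19103327]), 'tvec': array([-0.57495406,  0.25979833,  1.66622769])}
top {'vertical_fov': 46.753412654602414, 'cx': 310.2286203302746, 'cy': 196.7224956539726, 'D': array([-0.12168497,  0.        ,  0.        ,  0.        ,  0.        ]), 'rvec': array([ 1.97995934, -2.25053339,  0.22430446]), 'tvec': array([0.04567589, 0.66630522, 1.70011485])}
```

View pics/scene0.png

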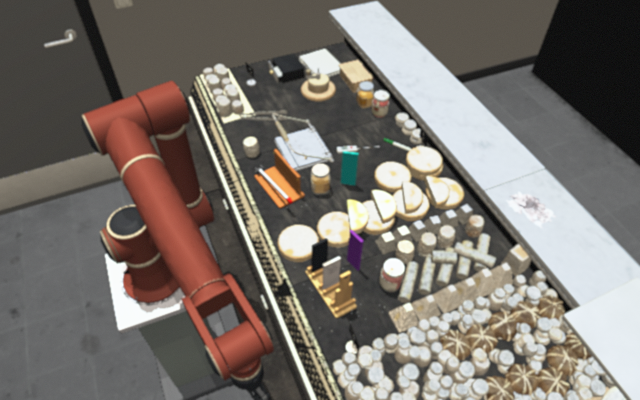

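View pics/top0.png

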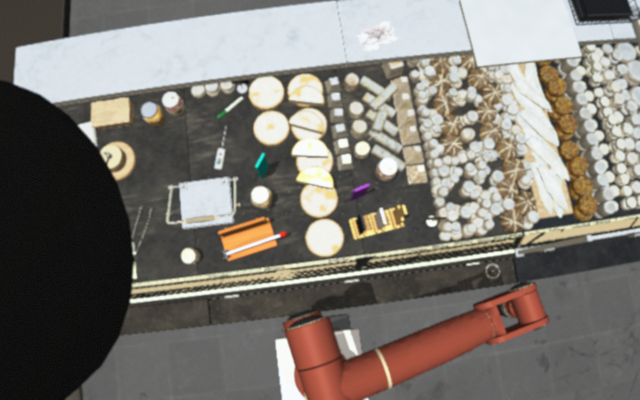

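Run:
```python
import cv2
a=cv2.imread("pics/scene0.png"); b=cv2.imread("pics/top0.png")
cv2.imwrite("pics/c1.png",cv2.resize(a[120:330,230:430],None,fx=3.8,fy=2.8*3.8/3.8,interpolation=cv2.INTER_CUBIC) if 0 else cv2.resize(a[130:330,230:430],None,fx=3,fy=3,interpolation=cv2.INTER_CUBIC))
cv2.imwrite("pics/c2.png",cv2.resize(b[140:280,170:440],None,fx=2.9,fy=2.9,interpolation=cv2.INTER_CUBIC))
```

```text
(no output)
```

View pics/c1.png

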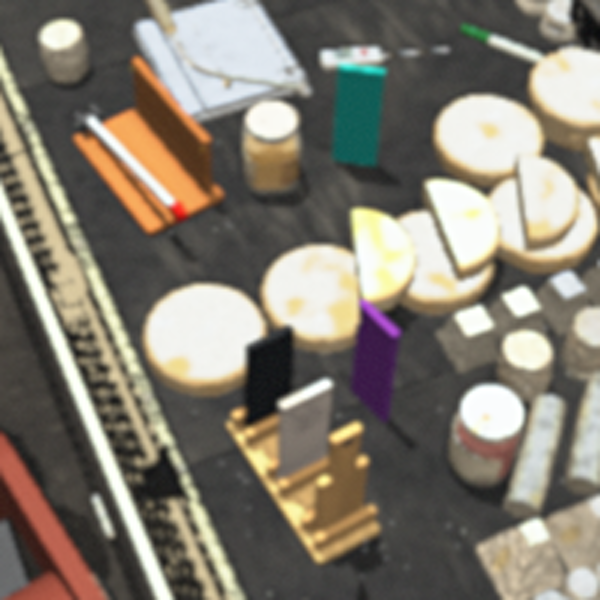

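View pics/c2.png

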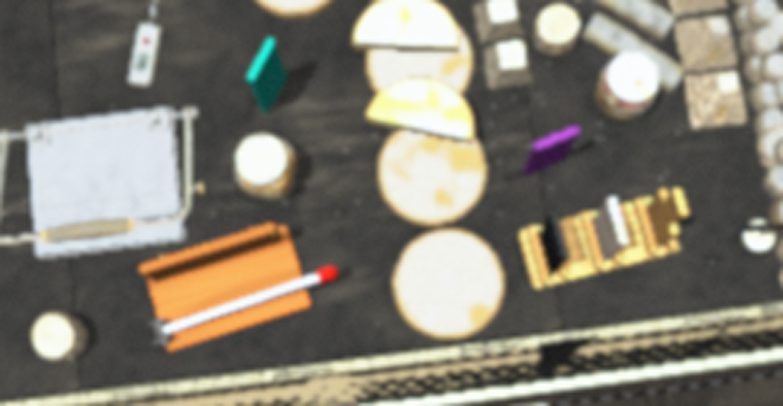

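Candidates for the slate: dark grey board, rack's left slot (scene ~(320,253), top ~(361,224)); purple board (scene (355,250), top (360,190)) and turquoise board (scene (349,167), top (262,164)) are look-alikes by colour and not in the rack. The dark one in the slot fits; confirmed in the crop above. Marble is in the middle slot, wooden board in the right slot.

```bash
cat > h.py <<'E'
import numpy as np, cv2
from scipy.spatial.transform import Rotation as R
from scipy.optimize import least_squares
from station import ctrl
def cam(n):
    p=ctrl.camera_params(n); f=200/np.tan(np.radians(p["vertical_fov"]/2))
    return np.array([[f,0,p["cx"]],[0,f,p["cy"]],[0,0,1]]),np.array(p["D"]),np.array(p["rvec"]),np.array(p["tvec"])
C={n:cam(n) for n in("scene","top")}
def proj(n,P):
    K,D,r,t=C[n]; return cv2.projectPoints(np.asarray(P,float).reshape(-1,1,3),r,t,K,D)[0].reshape(-1,2)
def tri(obs): # {cam:(u,v)}
    f=lambda X:np.concatenate([proj(n,X)[0]-np.array(uv) for n,uv in obs.items()])
    s=least_squares(f,[0.6,0,0.05]); return s.x,s.fun
def onz(n,uv,z):
    f=lambda X:proj(n,[X[0],X[1],z])[0]-np.array(uv)
    return least_squares(f,[0.6,0]).x
E
python3 - <<'E'
from h import *
for n in ("scene","top"): ctrl.get_image(n)
for th in ["ledge","rack","bar_knob","bar_hinge","slate_centre","slate_top","paddle_top","marble_centre","slate_foot","honey","jam","drum","price"]:
    o={}
    for n in("scene","top"):
        r=ctrl.tip_of(th,n)
        if r: o[n]=[r[0]["centre"][1],r[0]["centre"][0]]; print(th,n,[(round(q["score"],2),np.round(q["centre"][::-1],1)) for q in r[:3]])
    if len(o)==2:
        X,e=tri(o); print("   ",th,X.round(4),e.round(1))
print(ctrl.get_obs()["t"])
E
```

```text
ledge scene [(0.94, array([279.7, 182. ]))]
ledge top [(0.89, array([249.4, 239. ]))]
    ledge [0.5419 0.2118 0.0333] [-0.7  0.2  0.  -0.7]
rack scene [(0.84, array([327.6, 288.5]))]
rack top [(0.78, array([375.4, 221.8]))]
    rack [ 5.398e-01 -2.808e-01  5.000e-04] [ 1.7 -0.4 -0.1  2. ]
bar_knob scene [(0.46, array([287.1, 200.6]))]
bar_knob top [(0.45, array([283.8, 238. ]))]
    bar_knob [0.5243 0.0783 0.0741] [-0.7  0.2  0.  -0.7]
bar_hinge scene [(0.93, array([256.2, 172.2])), (0.49, array([342.4, 292.5]))]
bar_hinge top [(0.73, array([223. , 256.8]))]
    bar_hinge [0.4848 0.3257 0.0036] [ 0.5 -0.1 -0.   0.5]
slate_centre scene [(0.87, array([319.4, 260.4])), (0.67, array([349.2, 170.7])), (0.59, array([352.6, 250.8]))]
slate_centre top [(0.7, array([359.3, 190.7])), (0.6, array([260.5, 163.2])), (0.57, array([360.4, 221.3]))]
    slate_centre [ 0.5928 -0.2126  0.071 ] [16.5 -4.5 -1.4 19.1]
slate_top scene [(0.82, array([355.4, 232.1])), (0.82, array([345.8, 151. ])), (0.67, array([329.6, 288. ]))]
slate_top top [(0.64, array([361. , 188.1])), (0.58, array([362.4, 222.2])), (
[... 656 characters left out ...]
, 217.8]))]
    slate_foot [ 0.8693  0.2033 -0.743 ] [24.  -6.7 -2.  26.2]
honey scene [(0.95, array([318.1, 188.6]))]
honey top [(0.66, array([263.9, 200.1])), (0.56, array([396.1, 215.3]))]
    honey [0.6848 0.1434 0.0054] [ 1.1 -0.3 -0.1  1.1]
jam scene [(0.58, array([392. , 281.2]))]
jam top [(0.76, array([384.3, 174.3]))]
    jam [ 0.7376 -0.3473  0.0147] [-1.5  0.5  0.2 -1.8]
drum scene [(0.51, array([252. , 151.4]))]
drum top [(0.6, array([190.9, 256.3]))]
    drum [0.5048 0.4516 0.0007] [-0.2  0.   0.  -0.2]
price scene [(0.66, array([355.7, 345.7])), (0.25, array([343.6, 274.8]))]
price top [(0.55, array([434.1, 221.2]))]
    price [ 0.5226 -0.5095  0.0241] [-1.1  0.3  0.1 -1.5]
1.5
```

```bash
cat >> h.py <<'E'
def box(x0,x1,y0,y1,z0,z1): return np.array([[x,y,z] for x in(x0,x1) for y in(y0,y1) for z in(z0,z1)],float)
def place(P,x,y,yaw):
    c,s=np.cos(yaw),np.sin(yaw); P=np.asarray(P,float)
    return np.c_[c*P[:,0]-s*P[:,1]+x, s*P[:,0]+c*P[:,1]+y, P[:,2]]
S=8
def render(n,parts,roi):
    u0,u1,v0,v1=roi; m=np.zeros(((v1-v0)*S,(u1-u0)*S),np.uint8)
    for P in parts:
        q=(proj(n,P)+0.5-[u0,v0])*S
        h=cv2.convexHull(q.astype(np.float32)); cv2.fillConvexPoly(m,np.round(h*16-8).astype(np.int32),1,shift=4)
    return cv2.resize(m.astype(np.float32),(u1-u0,v1-v0),interpolation=cv2.INTER_AREA)
E
cat > fitledge.py <<'E'
from h import *
from scipy.optimize import minimize
ROI={"scene":(240,325,140,215),"top":(205,300,205,270)}
soft={}
for n in ROI:
    im=cv2.imread(f"pics/{n}0.png").astype(float); u0,u1,v0,v1=ROI[n]; im=im[v0:v1,u0:u1]
    b,g,r=im[...,0],im[...,1],im[...,2]
    s=np.clip((r-b-30)/ (110),0,1)   # orange/red
    soft[n]=s
    cv2.imwrite(f"pics/soft_{n}.png",cv2.resize((s*255).astype(np.uint8),None,fx=5,fy=5,interpolation=0))
L=[box(-.0575,.0575,-.1,.1,0,.012),box(.035,.047,-.09,.09,.012,.115)]
def knob(a=0):
    pts=[[-.032+dx,.098-.235*np.cos(a)+.013*np.cos(t),.032+.235*np.sin(a)+.013*np.sin(t)] for dx in(-.007,.007) for t in np.linspace(0,6.28,16)]
    return np.array(pts)
bar=[box(-.037,-.027,-.137,.098,.026,.038),knob()]
def cost(p,show=False):
    c=0
    for n in ROI:
        m=render(n,[place(P,*p) for P in L],ROI[n]); 
        ig=render(n,[place(P,*p) for P in bar],ROI[n]); 
        # shift slack px: ignored
        w=(1-np.clip(cv2.dilate(ig,np.ones((3,3)))*2,0,1))
        c+=(w*(m-soft[n])**2).sum()
    return c
if __name__=="__main__":
    best=None
    for y0 in(.1,.2,.3):
        r=minimize(cost,[.535,.21,y0],method="Nelder-Mead",options=dict(initial_simplex=[[.535,.21,y0],[.55,.21,y0],[.535,.225,y0],[.535,.21,y0+.1]],xatol=1e-4,fatol=1e-3))
        print(r.x,r.fun)
        if best is None or r.fun<best.fun: best=r
    p=best.x
    print("knob",place([[-.032,-.137,.032]],*p)); 
    for n in ROI:
        u0,u1,v0,v1=ROI[n]; im=cv2.imread(f"pics/{n}0.png")[v0:v1,u0:u1]; im=cv2.resize(im,None,fx=7,fy=7,interpolation=cv2.INTER_CUBIC)
        for P in L+bar:
            q=((proj(n,place(P,*p))+.5-[u0,v0])*7); cv2.polylines(im,[cv2.convexHull(q.astype(np.float32)).astype(np.int32)],True,(0,255,0),1)
        cv2.imwrite(f"pics/fit_{n}.png",im)
E
python3 fitledge.py
```

```text
[0.54406416 0.22090952 0.18199226] 427.0471198922149
[0.54387744 0.22085846 0.18844281] 426.3443222878196
[0.5438985  0.22078481 0.18812916] 426.11667965219044
knob [[0.53808505 0.08021737 0.032     ]]
```

View pics/fit_scene.png

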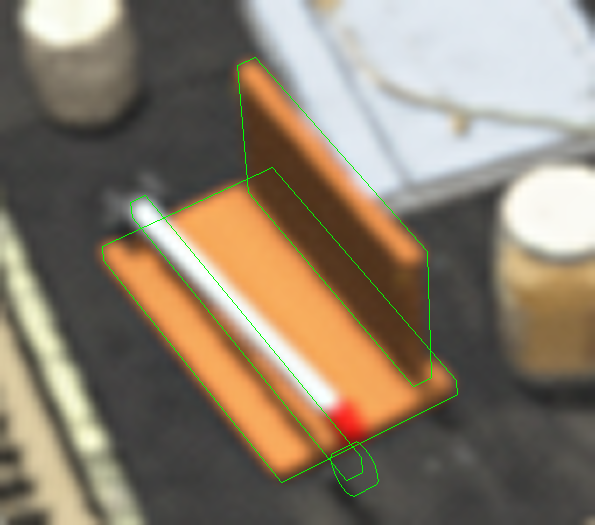

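View pics/fit_top.png

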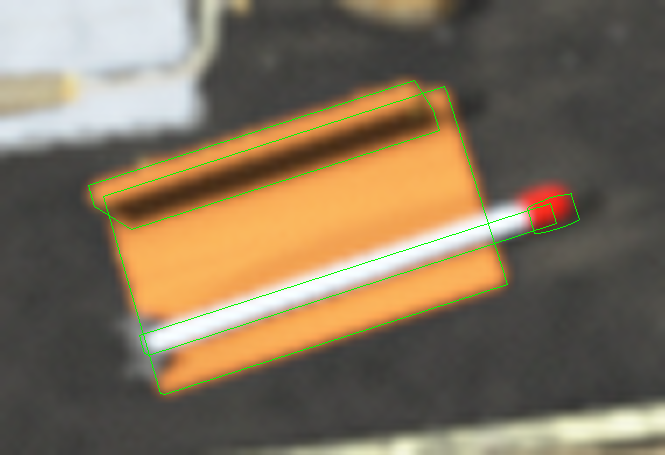

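```bash
cat > fitrack.py <<'E'
from h import *
from scipy.optimize import minimize
ROI={"scene":(295,365,235,325),"top":(340,415,195,250)}
soft={}
for n in ROI:
    im=cv2.imread(f"pics/{n}0.png").astype(float); u0,u1,v0,v1=ROI[n]; im=im[v0:v1,u0:u1]
    b,g,r=im[...,0],im[...,1],im[...,2]
    soft[n]=np.clip((r-b-15)/70,0,1)
base=box(-.102,.102,-.04,.04,0,.012)
# slots order left->right as seen: own x sign
ribs=[box(x+s*.0085-(.008 if s<0 else 0),x+s*.0085+(.008 if s>0 else 0),-.04,.04,.012,.042) for x in(-.075,0,.075) for s in(-1,1)]
def board(x,h,w=.06,z0=.012,z1=None): return box(x-.005,x+.005,-w/2,w/2,z0,.012+h if z1 is None else z1)
# own x taken to the left here -> paddle at -.075
pad=[board(-.075,.12),board(-.075,.195,.034,.132)]
sl=[board(.075,.175)]; ma=[board(0,.165)]
def cost(p):
    c=0
    for n in ROI:
        m=render(n,[place(P,*p) for P in [base]+ribs+pad],ROI[n])
        ig=render(n,[place(P,*p) for P in sl+ma],ROI[n])
        m=m*(1-ig); 
        c+=((m-soft[n])**2).sum()
    return c
if __name__=="__main__":
    best=None
    for y0 in(1.6,1.75,1.9):
        s=[.54,-.281,y0]
        r=minimize(cost,s,method="Nelder-Mead",options=dict(initial_simplex=[s,[.555,-.281,y0],[.54,-.266,y0],[.54,-.281,y0+.1]],xatol=1e-4,fatol=1e-3))
        print(r.x,r.fun)
        if best is None or r.fun<best.fun: best=r
    p=best.x
    for n in ROI:
        u0,u1,v0,v1=ROI[n]; im=cv2.imread(f"pics/{n}0.png")[v0:v1,u0:u1]; z=6; im=cv2.resize(im,None,fx=z,fy=z,interpolation=cv2.INTER_CUBIC)
        for P in [base]+ribs+pad+sl+ma:
            q=((proj(n,place(P,*p))+.5-[u0,v0])*z); cv2.polylines(im,[cv2.convexHull(q.astype(np.float32)).astype(np.int32)],True,(0,255,0) if P is not base else (255,0,255),1)
        cv2.imwrite(f"pics/rfit_{n}.png",im)
    # bar angle from red
    o={}
    for n,(u0,u1,v0,v1) in {"scene":(240,325,140,215),"top":(205,300,205,270)}.items():
        im=cv2.imread(f"pics/{n}0.png").astype(float)[v0:v1,u0:u1]; w=np.clip((im[...,2]-np.maximum(im[...,1],im[...,0])-110)/100,0,1)
        yy,xx=np.mgrid[v0:v1,u0:u1]; o[n]=((w*xx).sum()/w.sum(),(w*yy).sum()/w.sum())
    L=[.5439,.2208,.1881]
    k=lambda a:place([[-.032,.098-.235*np.cos(a),.032+.235*np.sin(a)]],*L)
    f=lambda a:np.concatenate([proj(n,k(a[0]))[0]-o[n] for n in o])
    s=least_squares(f,[.2]); print("bar",s.x,s.fun,k(s.x[0]),"free tri",tri(o))
E
python3 fitrack.py
```

```text
[ 0.54158887 -0.28380454  1.68066346] 399.83836774563304
[ 0.54165919 -0.28358344  1.68372509] 399.4186830988222
[ 0.5418666  -0.28345105  1.68150892] 400.2061697286489
bar [0.15814241] [ 0.03579512  0.04206463 -0.27627447  0.321612  ] [[0.5375341  0.08311345 0.06900876]] free tri (array([0.53772022, 0.08197787, 0.0706542 ]), array([ 0.17470675, -0.04348645, -0.00965975,  0.18181418]))
```

View pics/rfit_scene.png

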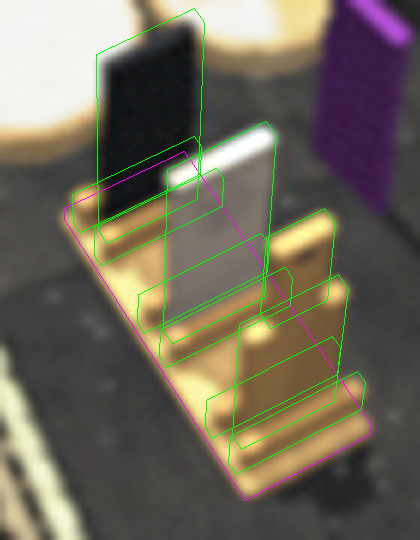

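View pics/rfit_top.png

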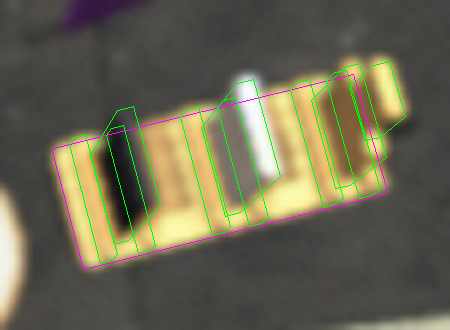

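Run:
```python
from h import *
p=[.5417,-.2835,1.682]
a=cv2.imread("pics/scene0.png")[228:280,300:345]; b=cv2.imread("pics/top0.png")[200:245,345:385]
f=lambda i:cv2.resize(np.clip(255*(i/255.)**.5,0,255).astype(np.uint8),(400,480),interpolation=cv2.INTER_NEAREST)
cv2.imwrite("pics/sl.png",np.hstack([f(a),f(b)]))
o=ctrl.get_obs(); M=R.from_rotvec(o["tool_rot"]).as_matrix(); print(M.round(3),o["tool_pos"],o["t"])
```

```text
[[ 0.     0.298 -0.955]
 [ 0.    -0.955 -0.298]
 [-1.    -0.    -0.   ]] [ 0.18636248 -0.59654361  0.19989836] 1.5
```

View pics/sl.png

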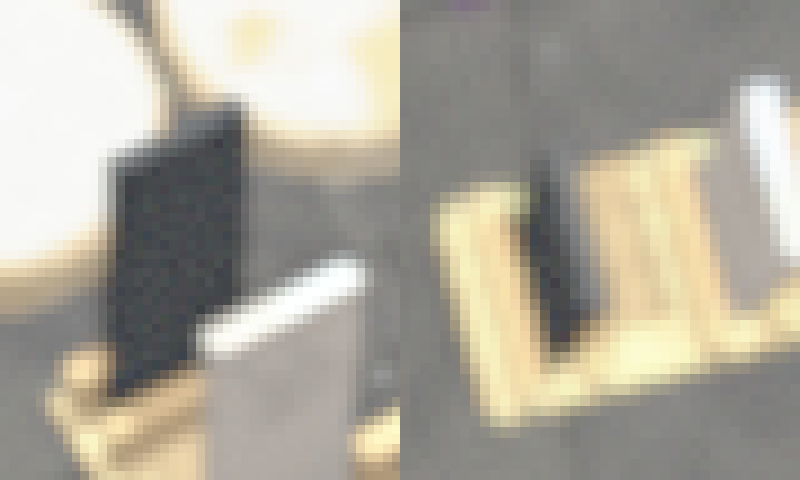

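Run:
```python
from h import *
print("slate top",tri({"scene":(319.5,241.9),"top":(363,222.5)}))
for n,uv in {"scene":(319.5,241.9),"top":(363,222.5)}.items(): print(onz(n,uv,.187))
for x,h in((.075,.187),(0,.177),(-.075,.207)): print("model top",place([[x,0,h]],.5417,-.2835,1.682))
# marble top: scene (283/8.9.. ), top
```

```text
slate top (array([ 0.52994516, -0.21044361,  0.18399059]), array([-0.69948019,  0.18421456,  0.05031587, -0.80204455]))
[ 0.53141165 -0.21259506]
[ 0.52674412 -0.20945309]
model top [[ 0.5333769  -0.20896326  0.187     ]]
model top [[ 0.5417 -0.2835  0.177 ]]
model top [[ 0.5500231  -0.35803674  0.207     ]]
```

```bash
cat >> h.py <<'E'
def Rtool(yaw,tilt=0.0):
    """tool x down, tool y along horizontal yaw (rad); tilt: leans board top towards +yaw"""
    d=np.array([np.cos(yaw),np.sin(yaw),0]); z=np.array([0,0,1.])
    x=-(np.cos(tilt)*z+np.sin(tilt)*d); y=np.cos(tilt)*d-np.sin(tilt)*z
    return np.c_[x,y,np.cross(x,y)]
def plan(wps,claw,start=None):
    """wps: list of (pos,R,n)"""
    if start is None:
        o=ctrl.get_obs(); p=o["tool_pos"]; M=R.from_rotvec(o["tool_rot"]).as_matrix()
    else: p,M=start
    for pos,Rt,n in wps:
        pos=np.asarray(pos); w=R.from_matrix(M.T@Rt).as_rotvec()
        st=(pos-p)/n; M0=M
        rows=[]
        for i in range(n):
            Mi=M0@R.from_rotvec(w*i/n).as_matrix()
            rows.append([claw,[round(float(a),4) for a in Mi.T@st],[round(float(a),1) for a in np.degrees(w/n)]])
        for k in range(0,n,10): print(str(rows[k:k+10]).replace(" ",""))
        print("  step mm %.1f deg %.2f"%(1e3*np.linalg.norm(st),np.degrees(np.linalg.norm(w))/n))
        p,M=pos,Rt
L=[.5439,.2208,.1881]; RK=[.5417,-.2835,1.682]
def led(P): return place(np.atleast_2d(P),*L)[0]
def knobp(a): return led([-.032,.098-.235*np.cos(a),.032+.235*np.sin(a)])
def st():
    o=ctrl.get_obs(); M=R.from_rotvec(o["tool_rot"]).as_matrix()
    print("t",round(o["t"],2),"p",o["tool_pos"].round(4),"x",M[:,0].round(3),"yaw",round(np.degrees(np.arctan2(M[1,1],M[0,1])),2),"F",o["contact_force"].round(1),"op",round(o["opening"],4),"q",np.round(o["q"],2))
E
python3 - <<'E'
from h import *
k=knobp(.158)
plan([([k[0]+.0,k[1],.17],Rtool(L[2]),20)],.04)
E
```

```text
[[0.04,[0.0015,-0.0272,-0.0269],[-4.2,-0.0,0.0]],[0.04,[0.0015,-0.0252,-0.0288],[-4.2,-0.0,0.0]],[0.04,[0.0015,-0.023,-0.0306],[-4.2,-0.0,0.0]],[0.04,[0.0015,-0.0207,-0.0321],[-4.2,-0.0,0.0]],[0.04,[0.0015,-0.0183,-0.0336],[-4.2,-0.0,0.0]],[0.04,[0.0015,-0.0158,-0.0348],[-4.2,-0.0,0.0]],[0.04,[0.0015,-0.0133,-0.0359],[-4.2,-0.0,0.0]],[0.04,[0.0015,-0.0106,-0.0367],[-4.2,-0.0,0.0]],[0.04,[0.0015,-0.0079,-0.0374],[-4.2,-0.0,0.0]],[0.04,[0.0015,-0.0052,-0.0379],[-4.2,-0.0,0.0]]]
[[0.04,[0.0015,-0.0024,-0.0382],[-4.2,-0.0,0.0]],[0.04,[0.0015,0.0004,-0.0382],[-4.2,-0.0,0.0]],[0.04,[0.0015,0.0032,-0.0381],[-4.2,-0.0,0.0]],[0.04,[0.0015,0.0059,-0.0378],[-4.2,-0.0,0.0]],[0.04,[0.0015,0.0087,-0.0373],[-4.2,-0.0,0.0]],[0.04,[0.0015,0.0113,-0.0365],[-4.2,-0.0,0.0]],[0.04,[0.0015,0.014,-0.0356],[-4.2,-0.0,0.0]],[0.04,[0.0015,0.0165,-0.0345],[-4.2,-0.0,0.0]],[0.04,[0.0015,0.019,-0.0332],[-4.2,-0.0,0.0]],[0.04,[0.0015,0.0214,-0.0317],[-4.2,-0.0,0.0]]]
  step mm 38.3 deg 4.17
```

```bash
python3 -m handwheel '[[0.04,[-0.004,-0.0272,-0.0269],[-4.2,0,0]],[0.04,[-0.004,-0.0252,-0.0288],[-4.2,0,0]],[0.04,[-0.004,-0.023,-0.0306],[-4.2,0,0]],[0.04,[-0.004,-0.0207,-0.0321],[-4.2,0,0]],[0.04,[-0.004,-0.0183,-0.0336],[-4.2,0,0]],[0.04,[-0.004,-0.0158,-0.0348],[-4.2,0,0]],[0.04,[0,-0.0133,-0.0359],[-4.2,0,0]],[0.04,[0,-0.0106,-0.0367],[-4.2,0,0]],[0.04,[0,-0.0079,-0.0374],[-4.2,0,0]],[0.04,[0,-0.0052,-0.0379],[-4.2,0,0]]]' 40
python3 -m handwheel '[[0.04,[0,-0.0024,-0.0382],[-4.2,0,0]],[0.04,[0,0.0004,-0.0382],[-4.2,0,0]],[0.04,[0,0.0032,-0.0381],[-4.2,0,0]],[0.04,[0.004,0.0059,-0.0378],[-4.2,0,0]],[0.04,[0.004,0.0087,-0.0373],[-4.2,0,0]],[0.04,[0.004,0.0113,-0.0365],[-4.2,0,0]],[0.04,[0.004,0.014,-0.0356],[-4.2,0,0]],[0.04,[0.004,0.0165,-0.0345],[-4.2,0,0]],[0.04,[0.004,0.019,-0.0332],[-4.2,0,0]],[0.04,[0,0.0214,-0.0317],[-4.2,0,0]]]'
python3 - <<'E'
from h import *
st(); k=knobp(.158); print(k)
plan([([k[0],k[1],.11],Rtool(L[2]),4),([k[0],k[1],k[2]-.019],Rtool(L[2]),3)],.04)
E
```

```text
t: 2.33
tool_pos: [0.3617, -0.2548, 0.2242]
tool_rot: [1.589, 0.908, -1.589]
contact_force: [0.8, -0.5, 0.8]
opening: 0.0398
t: 3.17
tool_pos: [0.5345, 0.0866, 0.199]
tool_rot: [1.059, 1.299, -1.06]
contact_force: [0.6, -0.0, 0.4]
opening: 0.04
t 3.17 p [0.5345 0.0866 0.199 ] x [-0.001 -0.    -1.   ] yaw 11.58 F [ 0.6 -0.   0.4] op 0.04 q [ 0.02 -0.15  1.81 -0.    1.48 -0.18]
[0.53753508 0.08310828 0.06897571]
[[0.04,[0.0223,0.0006,0.001],[0.2,-0.0,0.0]],[0.04,[0.0223,0.0006,0.001],[0.2,-0.0,0.0]],[0.04,[0.0223,0.0006,0.001],[0.2,-0.0,0.0]],[0.04,[0.0223,0.0006,0.001],[0.2,-0.0,0.0]]]
  step mm 22.3 deg 0.20
[[0.04,[0.02,0.0,0.0],[0.0,0.0,0.0]],[0.04,[0.02,0.0,0.0],[0.0,0.0,0.0]],[0.04,[0.02,0.0,0.0],[0.0,0.0,0.0]]]
  step mm 20.0 deg 0.00
```

```bash
python3 -m handwheel '[[0.04,[0.022,0.0006,0.001],[0.2,0,0]],[0.04,[0.022,0.0006,0.001],[0.2,0,0]],[0.04,[0.022,0.0006,0.001],[0.2,0,0]],[0.04,[0.022,0.0006,0.001],[0.2,0,0]],[0.04,[0,0,0],[0,0,0]]]'
python3 - <<'E'
from h import *
st(); k=knobp(.158)
plan([([k[0],k[1],k[2]-.019],Rtool(L[2]),3)],.04)
for n in("scene","top"): cv2.imwrite(f"pics/{n}1.png",ctrl.get_image(n)[:,:,::-1])
a=cv2.imread("pics/scene1.png")[110:230,230:340]; b=cv2.imread("pics/top1.png")[190:280,210:310]
cv2.imwrite("pics/v1.png",np.hstack([cv2.resize(a,(400,436),interpolation=2),cv2.resize(b,(400,436),interpolation=2)]))
E
```

```text
t: 3.58
tool_pos: [0.534, 0.0811, 0.1066]
tool_rot: [1.068, 1.298, -1.079]
contact_force: [-0.7, -0.2, -0.7]
opening: 0.0395
t 3.58 p [0.534  0.0811 0.1066] x [-0.009 -0.    -1.   ] yaw 10.56 F [-0.7 -0.2 -0.7] op 0.0395 q [ 0.01 -0.07  1.89 -0.    1.33 -0.17]
[[0.04,[0.0188,0.0014,-0.0004],[-0.1,-0.0,0.2]],[0.04,[0.0189,0.0014,-0.0004],[-0.1,-0.0,0.2]],[0.04,[0.0189,0.0013,-0.0004],[-0.1,-0.0,0.2]]]
  step mm 18.9 deg 0.19
```

View pics/v1.png

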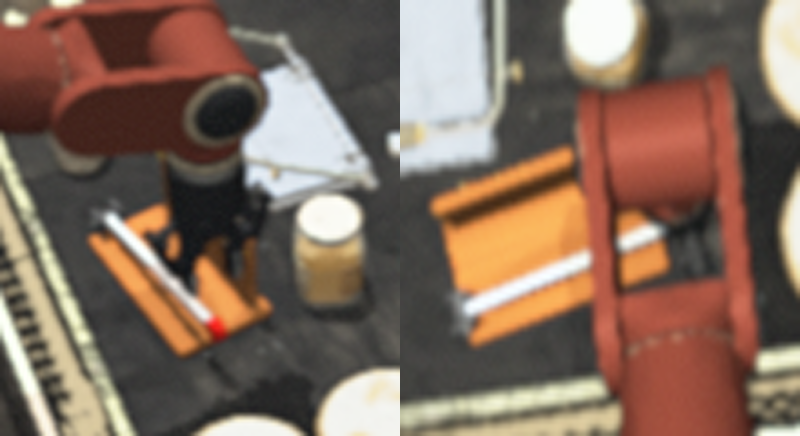

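```bash
python3 -m handwheel '[[0.04,[0.019,0.0014,0],[-0.1,0,0.2]],[0.04,[0.019,0.0014,0],[-0.1,0,0.2]],[0.04,[0.019,0.0014,0],[-0.1,0,0.2]],[0.005,[0,0,0],[0,0,0]],[0.005,[0,0,0],[0,0,0]],[0.005,[0,0,0],[0,0,0]],[0.005,[0,0,0],[0,0,0]]]' 30
python3 - <<'E'
from h import *
st()
E
```

```text
t: 4.27
tool_pos: [0.5437, 0.0819, 0.0575]
tool_rot: [1.076, 1.283, -1.058]
contact_force: [-0.2, -1.2, 0.2]
opening: 0.005
t 4.27 p [0.5437 0.0819 0.0575] x [ 0.014  0.002 -1.   ] yaw 10.85 F [-0.2 -1.2  0.2] op 0.005 q [ 0.01 -0.    1.92  0.    1.21 -0.18]
```

Run:
```python
from h import *
st()
for n in("scene","top"): cv2.imwrite(f"pics/{n}2.png",ctrl.get_image(n)[:,:,::-1]); st()
a=cv2.imread("pics/scene2.png")[150:220,250:310]; b=cv2.imread("pics/top2.png")[200:280,210:310]
cv2.imwrite("pics/v2.png",np.hstack([cv2.resize(a,(480,560),interpolation=2),cv2.resize(b,(300,560),interpolation=2)]))
```

```text
t 4.27 p [0.5437 0.0819 0.0575] x [ 0.014  0.002 -1.   ] yaw 10.85 F [-0.2 -1.2  0.2] op 0.005 q [ 0.01 -0.    1.92  0.    1.21 -0.18]
t 4.32 p [0.5435 0.0819 0.0572] x [ 0.014  0.002 -1.   ] yaw 10.85 F [-0.1 -0.3 -0.1] op 0.005 q [ 0.01 -0.    1.92  0.    1.21 -0.18]
t 4.37 p [0.5432 0.0819 0.0569] x [ 0.013  0.002 -1.   ] yaw 10.85 F [ 0.6  0.4 -0.4] op 0.0052 q [ 0.01 -0.    1.92  0.    1.21 -0.18]
```

View pics/v2.png

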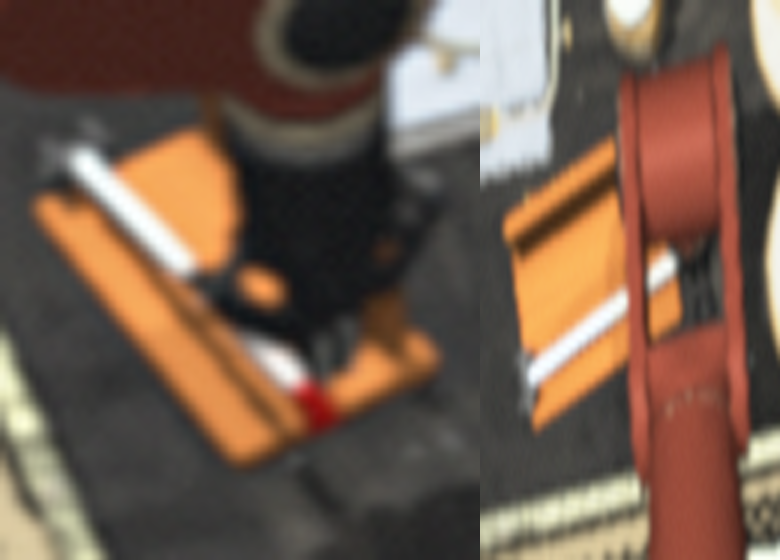

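Run:
```python
from h import *
print(proj("scene",[[.5435,.0819,.057]]),[ (a,proj("scene",knobp(a)).round(1)) for a in(0.05,.1,.158,.2,.3)])
def red(f,roi):
    u0,u1,v0,v1=roi; im=cv2.imread(f).astype(float)[v0:v1,u0:u1]; w=np.clip((im[...,2]-np.maximum(im[...,1],im[...,0])-70)/80,0,1)
    w[im[...,1]>60]=0
    yy,xx=np.mgrid[v0:v1,u0:u1]; return (w*xx).sum()/w.sum(),(w*yy).sum()/w.sum(),w.sum()
for f in("pics/scene0.png","pics/scene1.png","pics/scene2.png"): print(red(f,(270,305,192,215)))
```

```text
[[291.05166242 201.50420107]] [(0.05, array([[290. , 204.5]])), (0.1, array([[289.7, 202.3]])), (0.158, array([[289.3, 199.7]])), (0.2, array([[289. , 197.7]])), (0.3, array([[287.9, 192.7]]))]
(np.float64(289.26864035087715), np.float64(200.63048245614036), np.float64(11.4))
(np.float64(289.1882845188285), np.float64(200.38075313807533), np.float64(11.95))
(np.float64(289.0113452188007), np.float64(200.14424635332256), np.float64(7.712499999999999))
```

Run:
```python
from h import *
for n in C:
    K,D,r,t=C[n]; print(n,-cv2.Rodrigues(r)[0].T@t)
o=ctrl.get_obs(); T=o["tool_pos"]; M=R.from_rotvec(o["tool_rot"]).as_matrix()
a=cv2.imread("pics/scene2.png"); z=12; u0,v0=265,165; im=cv2.resize(a[v0:v0+50,u0:u0+60],None,fx=z,fy=z,interpolation=cv2.INTER_CUBIC)
im=np.clip(255*(im/255.)**.6,0,255).astype(np.uint8)
for P,c in((T,(0,255,0)),(T-.019*M[:,0],(255,255,0)),(T-.073*M[:,0],(255,0,255)),(knobp(.158),(255,255,255))):
    q=((proj("scene",P)[0]+.5-[u0,v0])*z).astype(int); cv2.circle(im,tuple(map(int,q)),5,c,1)
q=(proj("scene",[place(p[None],*L)[0] for p in box(-.037,-.027,-.137,.098,.026,.038)]))
cv2.imwrite("pics/v3.png",im); st()
```

```text
scene [ 0.17068299 -1.02526178  1.44709629]
top [ 3.14704075e-01 -4.77709702e-04  1.79927778e+00]
t 4.37 p [0.5432 0.0819 0.0569] x [ 0.013  0.002 -1.   ] yaw 10.85 F [ 0.6  0.4 -0.4] op 0.0052 q [ 0.01 -0.    1.92  0.    1.21 -0.18]
```

View pics/v3.png

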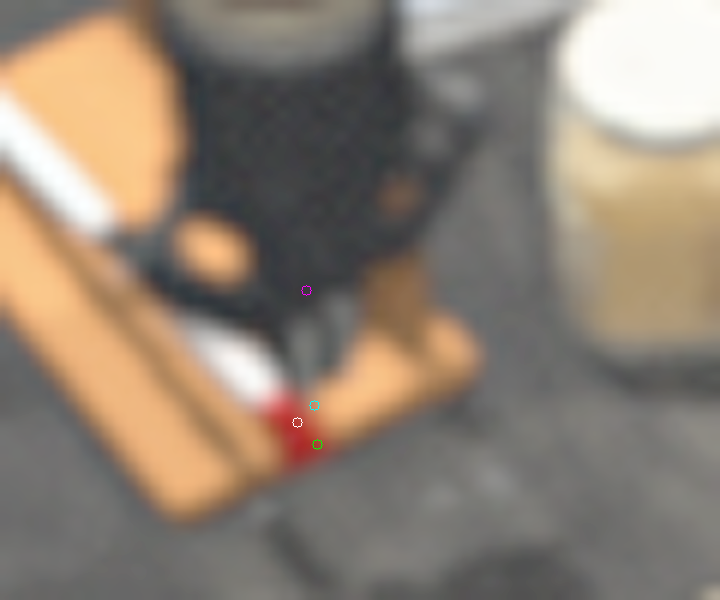

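Run:
```python
from h import *
a=cv2.imread("pics/scene1.png"); z=12; u0,v0=265,155; im=cv2.resize(a[v0:v0+50,u0:u0+60],None,fx=z,fy=z,interpolation=cv2.INTER_CUBIC)
im=np.clip(255*(im/255.)**.6,0,255).astype(np.uint8)
T=np.array([.534,.0811,.1066]); Y=np.array([.98,.19,0]); x=np.array([-.009,0,-1])
for P,c in((T,(0,255,0)),(T-.01*x+.02*Y,(255,255,0)),(T-.01*x-.02*Y,(255,255,0)),(T-.073*x,(255,0,255)),(knobp(.158),(255,255,255))):
    q=((proj("scene",P)[0]+.5-[u0,v0])*z).astype(int); cv2.circle(im,tuple(map(int,q)),5,c,1)
cv2.imwrite("pics/v4.png",im)
P=np.array([.5437,.0819,.057]); print(proj("scene",[P,P+[.01,0,0],P+[0,.01,0],P+[0,0,.01]]))
```

```text
[[291.10160522 201.48824891]
 [293.59523757 200.69177697]
 [290.14010146 199.60552472]
 [291.00294361 199.76252862]]
```

View pics/v4.png

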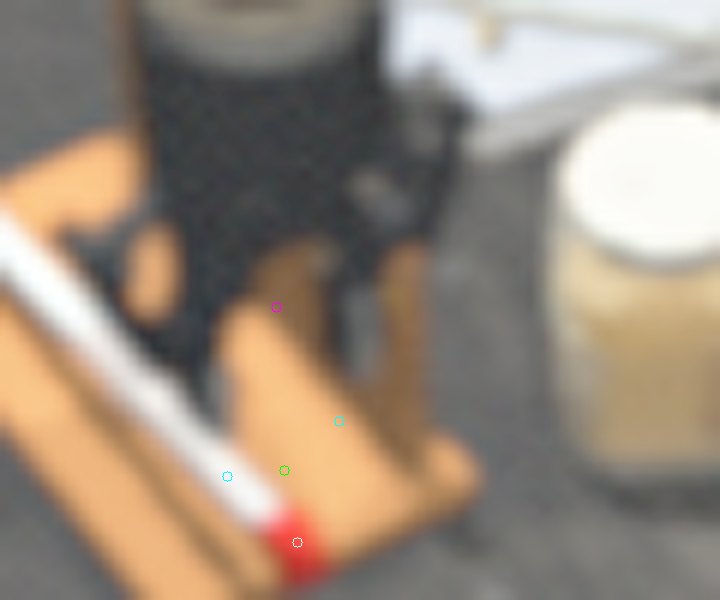

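```bash
python3 -m handwheel '[[0.005,[-0.01,0,0.022],[0,0,0]],[0.005,[0,0,0.022],[0,0,0]],[0.005,[0.02,0,0],[0,0,0]],[0.005,[0.01,0,0],[0,0,0]],[0.005,[0,0,0],[0,0,0]],[0.005,[0,0,0],[0,0,0]]]' 30
python3 - <<'E'
from h import *
st()
cv2.imwrite(f"pics/scene3.png",ctrl.get_image("scene")[:,:,::-1]);st()
o=ctrl.get_obs(); T=o["tool_pos"]; M=R.from_rotvec(o["tool_rot"]).as_matrix()
a=cv2.imread("pics/scene3.png"); z=12; u0,v0=265,175; im=cv2.resize(a[v0:v0+50,u0:u0+60],None,fx=z,fy=z,interpolation=cv2.INTER_CUBIC)
im=np.clip(255*(im/255.)**.6,0,255).astype(np.uint8)
for P,c in((T,(0,255,0)),(T-.019*M[:,0],(255,255,0)),(T-.073*M[:,0],(255,0,255)),(knobp(.158),(255,255,255))):
    q=((proj("scene",P)[0]+.5-[u0,v0])*z).astype(int); cv2.circle(im,tuple(map(int,q)),5,c,1)
cv2.imwrite("pics/v5.png",im)
E
```

```text
t: 4.87
tool_pos: [0.5494, 0.0391, 0.0341]
tool_rot: [1.073, 1.288, -1.062]
contact_force: [-0.1, 0.1, -0.1]
opening: 0.0049
t 4.87 p [0.5494 0.0391 0.0341] x [ 0.008  0.002 -1.   ] yaw 10.87 F [-0.1  0.1 -0.1] op 0.0049 q [-0.07  0.03  1.92  0.    1.18 -0.26]
t 4.92 p [0.5502 0.0392 0.0349] x [ 0.01   0.002 -1.   ] yaw 10.88 F [-0.9 -0.7 -0.7] op 0.005 q [-0.07  0.03  1.92  0.    1.18 -0.26]
```

View pics/v5.png

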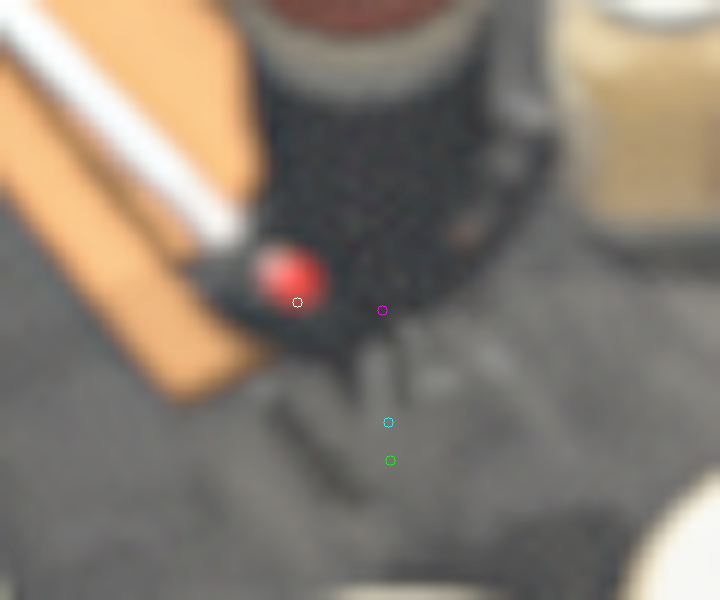

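Run:
```python
from h import *
cv2.imwrite(f"pics/top3.png",ctrl.get_image("top")[:,:,::-1]);st()
o=ctrl.get_obs(); T=o["tool_pos"]; M=R.from_rotvec(o["tool_rot"]).as_matrix()
a=cv2.imread("pics/top3.png"); z=9; u0,v0=240,200; im=cv2.resize(a[v0:v0+60,u0:u0+80],None,fx=z,fy=z,interpolation=cv2.INTER_CUBIC)
im=np.clip(255*(im/255.)**.6,0,255).astype(np.uint8)
for P,c in((T,(0,255,0)),(T-.019*M[:,0],(255,255,0)),(T-.073*M[:,0],(255,0,255)),(T-.17*M[:,0],(0,0,0)),(knobp(.158),(255,255,255))):
    q=((proj("top",P)[0]+.5-[u0,v0])*z).astype(int); cv2.circle(im,tuple(map(int,q)),5,c,1)
cv2.imwrite("pics/v6.png",im)
```

```text
t 4.97 p [0.5506 0.0392 0.0354] x [ 0.011  0.002 -1.   ] yaw 10.89 F [-0.6 -0.5  0.6] op 0.0048 q [-0.07  0.03  1.92  0.    1.17 -0.26]
```

View pics/v6.png

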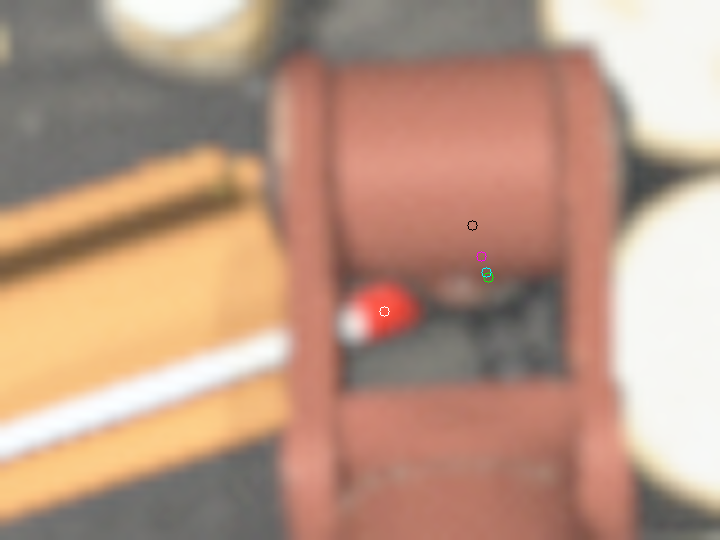

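```bash
python3 -m handwheel '[[0.005,[0.01,0,0],[0,0,0]],[0.005,[0.01,0,0],[0,0,0]],[0.005,[0,0,0],[0,0,0]]]'
python3 -c "
from h import *
st()"
```

```text
t: 5.22
tool_pos: [0.5487, 0.0391, 0.0124]
tool_rot: [1.073, 1.289, -1.063]
contact_force: [-0.0, -0.6, -0.9]
opening: 0.0049
t 5.22 p [0.5487 0.0391 0.0124] x [ 0.006  0.002 -1.   ] yaw 10.87 F [-0.  -0.6 -0.9] op 0.0049 q [-0.07  0.07  1.93  0.    1.14 -0.26]
```

```bash
python3 -m handwheel '[[0.005,[0.008,0,0],[0,0,0]],[0.005,[0,0,0],[0,0,0]]]'
python3 -c "
from h import *
st()
cv2.imwrite('pics/scene4.png',ctrl.get_image('scene')[:,:,::-1])
a=cv2.imread('pics/scene4.png'); o=ctrl.get_obs(); T=o['tool_pos']; z=12; u0,v0=265,175; im=cv2.resize(a[v0:v0+50,u0:u0+60],None,fx=z,fy=z,interpolation=cv2.INTER_CUBIC)
im=np.clip(255*(im/255.)**.45,0,255).astype(np.uint8)
q=((proj('scene',T)[0]+.5-[u0,v0])*z).astype(int); cv2.circle(im,tuple(map(int,q)),5,(0,255,0),1)
cv2.imwrite('pics/v7.png',im)
"
```

```text
t: 5.38
tool_pos: [0.5494, 0.039, 0.0051]
tool_rot: [1.073, 1.288, -1.062]
contact_force: [0.1, -0.3, -0.1]
opening: 0.005
t 5.38 p [0.5494 0.039  0.0051] x [ 0.007  0.002 -1.   ] yaw 10.85 F [ 0.1 -0.3 -0.1] op 0.005 q [-0.07  0.08  1.94  0.    1.12 -0.26]
```

View pics/v7.png

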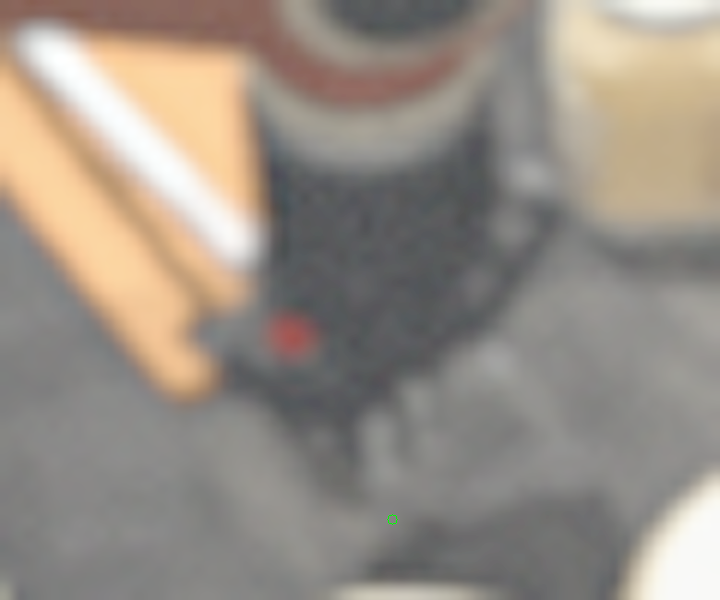

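```bash
python3 -m handwheel '[[0.005,[0.006,0,0],[0,0,0]],[0.005,[0,0,0],[0,0,0]]]'
python3 -c "
from h import *
st()"
```

```text
t: 5.6
tool_pos: [0.5503, 0.0388, 0.0001]
tool_rot: [1.074, 1.287, -1.061]
contact_force: [-0.5, 0.8, -0.5]
opening: 0.0053
t 5.6 p [5.503e-01 3.880e-02 1.000e-04] x [ 0.009  0.002 -1.   ] yaw 10.85 F [-0.5  0.8 -0.5] op 0.0053 q [-0.07  0.09  1.94  0.    1.11 -0.26]
```

```bash
python3 -m handwheel '[[0.005,[0.004,0,0],[0,0,0]],[0.005,[0.004,0,0],[0,0,0]],[0.005,[0,0,0],[0,0,0]]]'
python3 -c "
from h import *
st()"
```

```text
t: 5.85
tool_pos: [0.5502, 0.0388, -0.008]
tool_rot: [1.074, 1.287, -1.062]
contact_force: [-0.4, 0.3, -0.5]
opening: 0.0049
t 5.85 p [ 0.5502  0.0388 -0.008 ] x [ 0.009  0.002 -1.   ] yaw 10.85 F [-0.4  0.3 -0.5] op 0.0049 q [-0.07  0.1   1.94  0.    1.1  -0.26]
```

```bash
python3 -m handwheel '[[0.005,[0.004,0,0],[0,0,0]],[0.005,[0.002,0,0],[0,0,0]],[0.005,[0,0,0],[0,0,0]]]'
python3 -c "
from h import *
st()"
```

```text
t: 6.1
tool_pos: [0.5505, 0.0388, -0.0137]
tool_rot: [1.074, 1.287, -1.061]
contact_force: [-0.3, -0.2, 0.0]
opening: 0.0052
t 6.1 p [ 0.5505  0.0388 -0.0137] x [ 0.009  0.002 -1.   ] yaw 10.85 F [-0.3 -0.2  0. ] op 0.0052 q [-0.07  0.11  1.94  0.    1.09 -0.26]
```

```bash
python3 -m handwheel '[[0.005,[0.003,0,0],[0,0,0]],[0.005,[0.0,0,0],[0,0,0]]]'
python3 -c "
from h import *
st()
cv2.imwrite('pics/scene5.png',ctrl.get_image('scene')[:,:,::-1])
a=cv2.imread('pics/scene5.png'); o=ctrl.get_obs(); T=o['tool_pos']; z=12; u0,v0=265,175; im=cv2.resize(a[v0:v0+50,u0:u0+60],None,fx=z,fy=z,interpolation=cv2.INTER_CUBIC)
im=np.clip(255*(im/255.)**.45,0,255).astype(np.uint8)
q=((proj('scene',T)[0]+.5-[u0,v0])*z).astype(int); cv2.circle(im,tuple(map(int,q)),5,(0,255,0),1)
cv2.imwrite('pics/v8.png',im)
"
```

```text
t: 6.27
tool_pos: [0.5507, 0.0389, -0.0165]
tool_rot: [1.074, 1.286, -1.061]
contact_force: [0.2, 0.1, -0.1]
opening: 0.0052
t 6.27 p [ 0.5507  0.0389 -0.0165] x [ 0.01   0.002 -1.   ] yaw 10.85 F [ 0.2  0.1 -0.1] op 0.0052 q [-0.07  0.11  1.94  0.    1.08 -0.26]
```

View pics/v8.png

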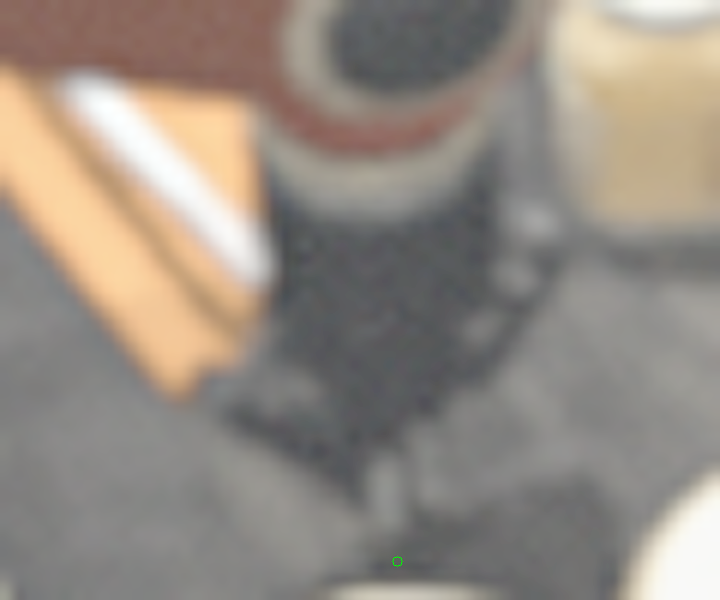

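```bash
python3 -m handwheel '[[0.005,[0.003,0,0],[0,0,0]],[0.005,[0.0,0,0],[0,0,0]]]'
python3 -m handwheel '[[0.005,[0.003,0,0],[0,0,0]],[0.005,[0.0,0,0],[0,0,0]]]'
```

```text
t: 6.48
tool_pos: [0.5507, 0.0389, -0.0195]
tool_rot: [1.074, 1.286, -1.061]
contact_force: [-0.1, -0.0, 0.5]
opening: 0.0051
t: 6.65
tool_pos: [0.5506, 0.0389, -0.0226]
tool_rot: [1.074, 1.287, -1.061]
contact_force: [0.5, 0.1, 0.0]
opening: 0.005
```

```bash
python3 -m handwheel '[[0.005,[0.002,0,0],[0,0,0]],[0.005,[0.0,0,0],[0,0,0]]]'
python3 -m handwheel '[[0.005,[0.002,0,0],[0,0,0]],[0.005,[0.0,0,0],[0,0,0]]]'
```

```text
t: 6.82
tool_pos: [0.5508, 0.0389, -0.0245]
tool_rot: [1.074, 1.286, -1.061]
contact_force: [0.6, -0.2, 0.7]
opening: 0.0053
t: 6.98
tool_pos: [0.5508, 0.0389, -0.0264]
tool_rot: [1.074, 1.286, -1.061]
contact_force: [-1.1, 0.2, 0.4]
opening: 0.0049
```

```bash
python3 -c "
from h import *
st()
cv2.imwrite('pics/scene6.png',ctrl.get_image('scene')[:,:,::-1])
a=cv2.imread('pics/scene6.png'); o=ctrl.get_obs(); T=o['tool_pos']; z=12; u0,v0=265,175; im=cv2.resize(a[v0:v0+50,u0:u0+60],None,fx=z,fy=z,interpolation=cv2.INTER_CUBIC)
im=np.clip(255*(im/255.)**.45,0,255).astype(np.uint8)
for k in (0,.0264): 
  q=((proj('scene',T+[0,0,k])[0]+.5-[u0,v0])*z).astype(int); cv2.circle(im,tuple(map(int,q)),5,(0,255,0),1)
cv2.imwrite('pics/v9.png',im)
"
```

```text
t 6.98 p [ 0.5508  0.0389 -0.0264] x [ 0.01   0.002 -1.   ] yaw 10.85 F [-1.1  0.2  0.4] op 0.0049 q [-0.07  0.13  1.94  0.    1.06 -0.26]
```

View pics/v9.png

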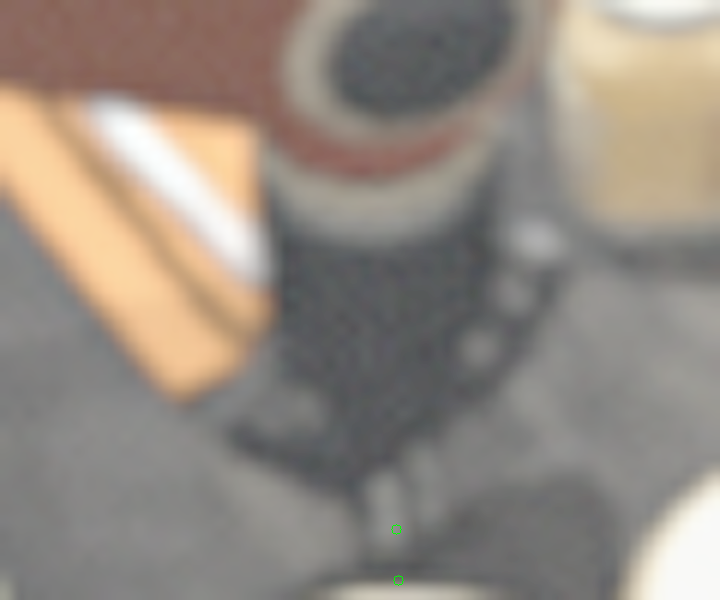

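```bash
python3 -m handwheel '[[0.005,[0.002,0,0],[0,0,0]],[0.005,[0.0,0,0],[0,0,0]]]'
python3 -m handwheel '[[0.005,[0.002,0,0],[0,0,0]],[0.005,[0.0,0,0],[0,0,0]]]'
```

```text
t: 7.2
tool_pos: [0.5509, 0.0389, -0.0284]
tool_rot: [1.074, 1.286, -1.061]
contact_force: [-0.1, 0.5, -0.8]
opening: 0.005
t: 7.37
tool_pos: [0.5508, 0.0389, -0.0304]
tool_rot: [1.074, 1.286, -1.061]
contact_force: [0.8, 0.3, -0.4]
opening: 0.0054
```

```bash
python3 -m handwheel '[[0.005,[0.002,0,0],[0,0,0]],[0.005,[0.0,0,0],[0,0,0]]]'
python3 -m handwheel '[[0.005,[0.002,0,0],[0,0,0]],[0.005,[0.0,0,0],[0,0,0]]]'
python3 -c "
from h import *
print(ctrl.get_obs()['effort'])
cv2.imwrite('pics/scene7.png',ctrl.get_image('scene')[:,:,::-1])
a=cv2.imread('pics/scene7.png'); o=ctrl.get_obs(); T=o['tool_pos']; z=6; u0,v0=230,130; im=cv2.resize(a[v0:v0+100,u0:u0+110],None,fx=z,fy=z,interpolation=cv2.INTER_CUBIC)
im=np.clip(255*(im/255.)**.45,0,255).astype(np.uint8)
for k in (0,.035): 
  q=((proj('scene',T+[0,0,k])[0]+.5-[u0,v0])*z).astype(int); cv2.circle(im,tuple(map(int,q)),3,(0,255,0),1)
cv2.imwrite('pics/v10.png',im)
"
```

```text
t: 7.53
tool_pos: [0.5513, 0.0389, -0.0311]
tool_rot: [1.074, 1.286, -1.061]
contact_force: [-3.6, 0.2, 7.4]
opening: 0.0051
t: 7.7
tool_pos: [0.5514, 0.0389, -0.0312]
tool_rot: [1.073, 1.288, -1.062]
contact_force: [-9.9, -0.3, 20.2]
opening: 0.0048
[-5.02128247e-01 -2.77778113e+01 -2.72939032e+01  1.34776337e-01
 -2.86855683e+00 -1.04753507e-02]
```

View pics/v10.png

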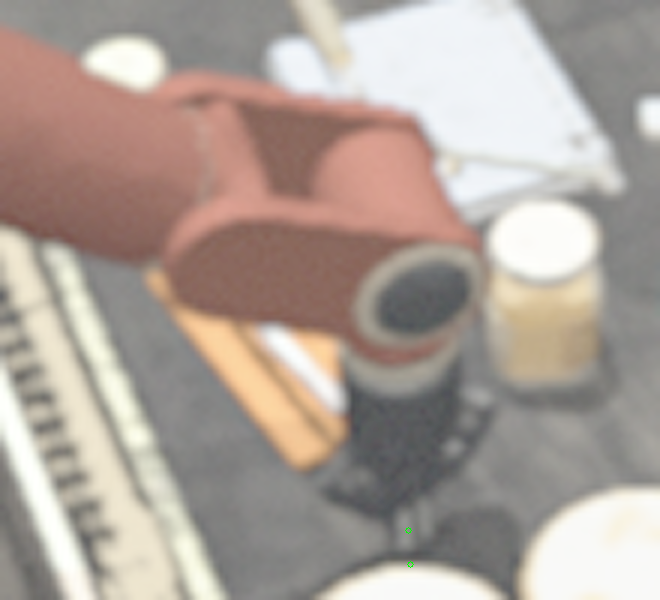

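```bash
python3 -m handwheel '[[0.005,[-0.03,0,0],[0,0,0]],[0.005,[-0.04,0,0],[0,0,0]],[0.005,[-0.04,0,0],[0,0,0]],[0.04,[-0.03,0,0],[0,0,0]],[0.04,[0,0,0],[0,0,0]]]'
python3 -c "
from h import *
st()
cv2.imwrite('pics/scene8.png',ctrl.get_image('scene')[:,:,::-1]);cv2.imwrite('pics/top8.png',ctrl.get_image('top')[:,:,::-1])
o=ctrl.get_obs(); T=o['tool_pos'];M=R.from_rotvec(o['tool_rot']).as_matrix(); z=7
ims=[]
for n,u0,v0 in(('scene',240,130),('top',230,195)):
  a=cv2.imread(f'pics/{n}8.png'); im=cv2.resize(a[v0:v0+80,u0:u0+56],None,fx=z,fy=z,interpolation=cv2.INTER_CUBIC)
  for P,c in((T,(0,255,0)),(T+[0,0,.031],(255,255,0)),(T-.073*M[:,0]+[0,0,.031],(255,0,255)),(knobp(.158),(255,255,255)),(knobp(0),(255,255,255))):
    q=((proj(n,P)[0]+.5-[u0,v0])*z).astype(int); cv2.circle(im,tuple(map(int,q)),4,c,1)
  ims.append(im)
cv2.imwrite('pics/v11.png',np.hstack(ims))
"
```

```text
t: 8.17
tool_pos: [0.5551, 0.0383, 0.1147]
tool_rot: [1.079, 1.274, -1.052]
contact_force: [1.0, 0.4, 1.1]
opening: 0.0281
t 8.17 p [0.5551 0.0383 0.1147] x [ 0.025  0.001 -1.   ] yaw 10.86 F [1.  0.4 1.1] op 0.0281 q [-0.07 -0.06  1.87  0.    1.31 -0.26]
```

View pics/v11.png

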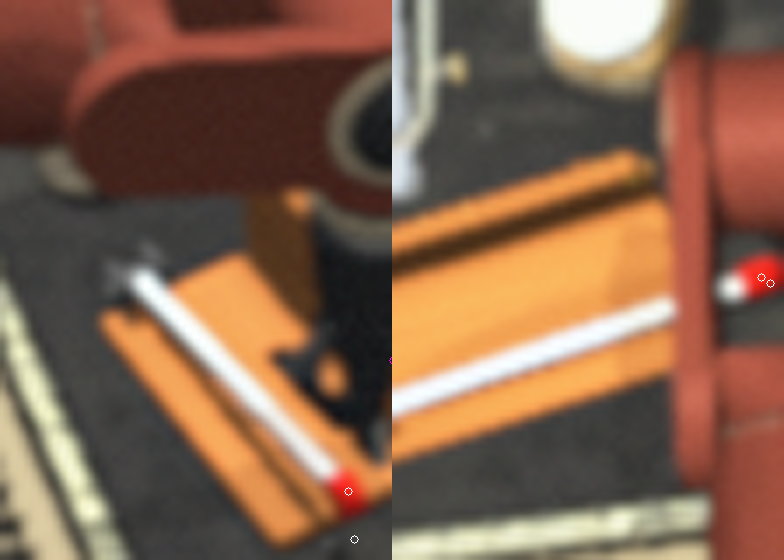

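```bash
cat >> h.py <<'E'
B=np.array([0,0,.031])  # true = reported + B
E
python3 -c "
from h import *
k=knobp(.158)-B
plan([([k[0],k[1],.095],Rtool(L[2]),3),([k[0],k[1],k[2]-.019],Rtool(L[2]),4)],.04)"
```

```text
[[0.04,[0.0043,-0.0017,-0.0154],[0.0,0.0,-0.3]],[0.04,[0.0043,-0.0017,-0.0154],[0.0,0.0,-0.3]],[0.04,[0.0043,-0.0017,-0.0154],[0.0,0.0,-0.3]]]
  step mm 16.1 deg 0.28
[[0.04,[0.019,0.0,0.0],[0.0,0.0,0.0]],[0.04,[0.019,0.0,0.0],[0.0,0.0,0.0]],[0.04,[0.019,0.0,0.0],[0.0,0.0,0.0]],[0.04,[0.019,0.0,0.0],[0.0,0.0,0.0]]]
  step mm 19.0 deg 0.00
```

```bash
python3 -m handwheel '[[0.04,[0.004,-0.0017,-0.0154],[0,0,0]],[0.04,[0.004,-0.0017,-0.0154],[0,0,0]],[0.04,[0.004,-0.0017,-0.0154],[0,0,0]],[0.04,[0,0,0],[0,0,0]],[0.04,[0,0,0],[0,0,0]],[0.04,[0,0,0],[0,0,0]]]'
python3 -c "
from h import *
st()
k=knobp(.158)-B
plan([([k[0],k[1],k[2]-.019],Rtool(L[2]),4)],.04)"
```

```text
t: 8.77
tool_pos: [0.5354, 0.0827, 0.0925]
tool_rot: [1.073, 1.287, -1.062]
contact_force: [0.5, 0.6, -0.2]
opening: 0.0402
t 8.77 p [0.5354 0.0827 0.0925] x [ 0.008  0.002 -1.   ] yaw 10.85 F [ 0.5  0.6 -0.2] op 0.0402 q [ 0.01 -0.06  1.91  0.    1.28 -0.17]
[[0.04,[0.0184,0.0004,-0.0],[0.0,0.0,-0.1]],[0.04,[0.0184,0.0004,-0.0],[0.0,0.0,-0.1]],[0.04,[0.0184,0.0005,-0.0],[0.0,0.0,-0.1]],[0.04,[0.0184,0.0005,-0.0],[0.0,0.0,-0.1]]]
  step mm 18.4 deg 0.12
```

```bash
python3 -m handwheel '[[0.04,[0.018,0.0005,0],[0,0,0]],[0.04,[0.018,0.0005,0],[0,0,0]],[0.04,[0.018,0.0005,0],[0,0,0]],[0.04,[0.018,0.0005,0],[0,0,0]],[0.04,[0,0,0],[0,0,0]],[0.04,[0,0,0],[0,0,0]],[0.005,[0,0,0],[0,0,0]],[0.005,[0,0,0],[0,0,0]],[0.005,[0,0,0],[0,0,0]],[0.005,[0,0,0],[0,0,0]]]' 30
python3 -c "
from h import *
st()
cv2.imwrite('pics/scene9.png',ctrl.get_image('scene')[:,:,::-1])
a=cv2.imread('pics/scene9.png'); o=ctrl.get_obs(); T=o['tool_pos']+B; z=8; u0,v0=245,140; im=cv2.resize(a[v0:v0+75,u0:u0+80],None,fx=z,fy=z,interpolation=cv2.INTER_CUBIC)
q=((proj('scene',T)[0]+.5-[u0,v0])*z).astype(int); cv2.circle(im,tuple(map(int,q)),5,(0,255,0),1)
cv2.imwrite('pics/v12.png',im)
"
```

```text
t: 9.6
tool_pos: [0.5354, 0.082, 0.0214]
tool_rot: [1.068, 1.291, -1.068]
contact_force: [-9.6, -6.4, 1.3]
opening: 0.0135
t 9.6 p [0.5354 0.082  0.0214] x [ 0.002 -0.001 -1.   ] yaw 10.86 F [-9.6 -6.4  1.3] op 0.0135 q [ 0.02  0.04  1.95 -0.    1.16 -0.17]
```

View pics/v12.png

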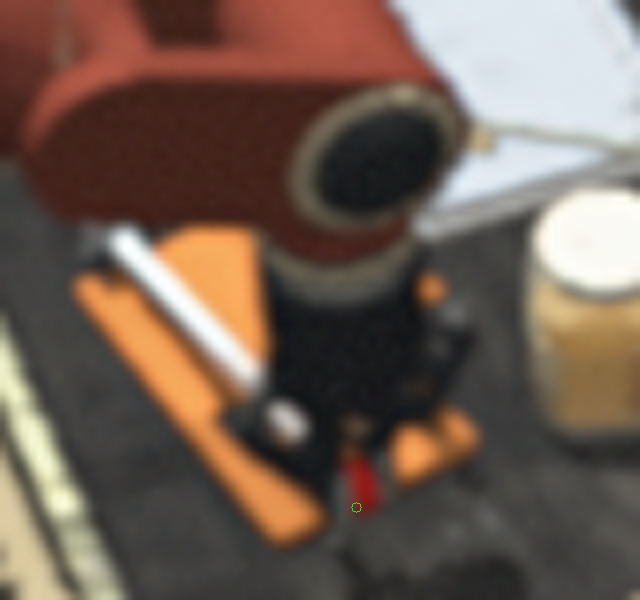

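```bash
python3 -c "
from h import *
a=np.linspace(.158,1.64,17)
y=.235*np.cos(a); z=.235*np.sin(a)
print([[0.005,[round(-(z[i+1]-z[i]),4),0,round((y[i+1]-y[i]),4)],[0,0,0]] for i in range(16)])"
```

```text
[[0.005, [np.float64(-0.0213), 0, np.float64(-0.0044)], [0, 0, 0]], [0.005, [np.float64(-0.0208), 0, np.float64(-0.0064)], [0, 0, 0]], [0.005, [np.float64(-0.0201), 0, np.float64(-0.0083)], [0, 0, 0]], [0.005, [np.float64(-0.0193), 0, np.float64(-0.0101)], [0, 0, 0]], [0.005, [np.float64(-0.0183), 0, np.float64(-0.0118)], [0, 0, 0]], [0.005, [np.float64(-0.0171), 0, np.float64(-0.0135)], [0, 0, 0]], [0.005, [np.float64(-0.0158), 0, np.float64(-0.015)], [0, 0, 0]], [0.005, [np.float64(-0.0143), 0, np.float64(-0.0164)], [0, 0, 0]], [0.005, [np.float64(-0.0127), 0, np.float64(-0.0176)], [0, 0, 0]], [0.005, [np.float64(-0.0111), 0, np.float64(-0.0187)], [0, 0, 0]], [0.005, [np.float64(-0.0093), 0, np.float64(-0.0197)], [0, 0, 0]], [0.005, [np.float64(-0.0074), 0, np.float64(-0.0205)], [0, 0, 0]], [0.005, [np.float64(-0.0055), 0, np.float64(-0.0211)], [0, 0, 0]], [0.005, [np.float64(-0.0035), 0, np.float64(-0.0215)], [0, 0, 0]], [0.005, [np.float64(-0.0015), 0, np.float64(-0.0217)], [0, 0, 0]], [0.005, [np.float64(0.0005), 0, np.float64(-0.0218)], [0, 0, 0]]]
```

```bash
python3 -m handwheel '[[0.005,[-0.0213,-0.002,-0.0035],[0,0,0]],[0.005,[-0.0208,0,-0.0064],[0,0,0]],[0.005,[-0.0201,0,-0.0083],[0,0,0]],[0.005,[-0.0193,0,-0.0101],[0,0,0]],[0.005,[-0.0183,0,-0.0118],[0,0,0]],[0.005,[-0.0171,0,-0.0135],[0,0,0]],[0.005,[-0.0158,0,-0.015],[0,0,0]],[0.005,[0,0,0],[0,0,0]]]'
```

```text
t: 10.32
tool_pos: [0.5222, 0.1533, 0.158]
tool_rot: [1.076, 1.288, -1.056]
contact_force: [-0.6, 0.9, -1.9]
opening: 0.0136
```

```bash
python3 -m handwheel '[[0.005,[-0.0143,0,-0.0164],[0,0,0]],[0.005,[-0.0127,0,-0.0176],[0,0,0]],[0.005,[-0.0111,0,-0.0187],[0,0,0]],[0.005,[-0.0093,0,-0.0197],[0,0,0]],[0.005,[-0.0074,0,-0.0205],[0,0,0]],[0.005,[-0.0055,0,-0.0211],[0,0,0]],[0.005,[-0.0035,0,-0.0215],[0,0,0]],[0.005,[-0.0015,0,-0.0217],[0,0,0]],[0.005,[0.0005,0,-0.0218],[0,0,0]],[0.005,[0,0,0],[0,0,0]]]'
python3 -c "
from h import *
st(); print(knobp(1.64)-B-[0,0,.019])"
```

```text
t: 11.15
tool_pos: [0.4891, 0.3288, 0.2212]
tool_rot: [1.076, 1.285, -1.054]
contact_force: [3.9, 1.7, -1.7]
opening: 0.0137
t 11.15 p [0.4891 0.3288 0.2212] x [ 0.015  0.004 -1.   ] yaw 11.0 F [ 3.9  1.7 -1.7] op 0.0137 q [ 0.47 -0.05  1.68 -0.    1.5   0.28]
[0.49110054 0.3270509  0.2164375 ]
```

```bash
python3 -m handwheel '[[0.04,[0,0,0],[0,0,0]],[0.04,[0,0,0],[0,0,0]],[0.04,[0,0,0],[0,0,0]],[0.04,[-0.025,0,0],[0,0,0]],[0.04,[-0.035,0,0],[0,0,0]]]'
python3 -c "
from h import *
st()
s=np.array([.531,-.210,0])-B
plan([([s[0],s[1],.27],Rtool(RK[2]-np.pi),18),([s[0],s[1],.153-.031],Rtool(RK[2]-np.pi),6)],.04)"
```

```text
t: 11.57
tool_pos: [0.4856, 0.3242, 0.2755]
tool_rot: [1.069, 1.289, -1.069]
contact_force: [0.3, 0.2, -0.1]
opening: 0.0401
t 11.57 p [0.4856 0.3242 0.2755] x [ 0.002 -0.002 -1.   ] yaw 10.8 F [ 0.3  0.2 -0.1] op 0.0401 q [ 0.46 -0.08  1.62 -0.    1.6   0.27]
[[0.04,[0.0004,-0.0031,0.0296],[5.2,0.0,-0.0]],[0.04,[0.0004,-0.0004,0.0298],[5.2,0.0,-0.0]],[0.04,[0.0004,0.0024,0.0297],[5.2,0.0,-0.0]],[0.04,[0.0004,0.0051,0.0293],[5.2,0.0,-0.0]],[0.04,[0.0004,0.0077,0.0288],[5.2,0.0,-0.0]],[0.04,[0.0004,0.0103,0.0279],[5.2,0.0,-0.0]],[0.04,[0.0004,0.0128,0.0269],[5.2,0.0,-0.0]],[0.04,[0.0004,0.0152,0.0256],[5.2,0.0,-0.0]],[0.04,[0.0004,0.0175,0.0241],[5.2,0.0,-0.0]],[0.04,[0.0004,0.0196,0.0224],[5.2,0.0,-0.0]]]
[[0.04,[0.0003,0.0216,0.0205],[5.2,0.0,-0.0]],[0.04,[0.0003,0.0234,0.0184],[5.2,0.0,-0.0]],[0.04,[0.0003,0.025,0.0162],[5.2,0.0,-0.0]],[0.04,[0.0003,0.0264,0.0139],[5.2,0.0,-0.0]],[0.04,[0.0003,0.0275,0.0114],[5.2,0.0,-0.0]],[0.04,[0.0003,0.0284,0.0088],[5.2,0.0,-0.0]],[0.04,[0.0003,0.0291,0.0062],[5.2,0.0,-0.0]],[0.04,[0.0003,0.0296,0.0035],[5.2,0.0,-0.0]]]
  step mm 29.8 deg 5.25
[[0.04,[0.0247,0.0,0.0],[0.0,0.0,0.0]],[0.04,[0.0247,0.0,0.0],[0.0,0.0,0.0]],[0.04,[0.0247,0.0,0.0],[0.0,0.0,0.0]],[0.04,[0.0247,0.0,0.0],[0.0,0.0,0.0]],[0.04,[0.0247,0.0,0.0],[0.0,0.0,0.0]],[0.04,[0.0247,0.0,0.0],[0.0,0.0,0.0]]]
  step mm 24.7 deg 0.00
```

```bash
python3 -m handwheel '[[0.04,[0,-0.003,0.0296],[5.2,0,0]],[0.04,[0,-0.0004,0.0298],[5.2,0,0]],[0.04,[0,0.0024,0.0297],[5.2,0,0]],[0.04,[0,0.0051,0.0293],[5.2,0,0]],[0.04,[0,0.0077,0.0288],[5.2,0,0]],[0.04,[0,0.0103,0.0279],[5.2,0,0]],[0.04,[0,0.0128,0.0269],[5.2,0,0]],[0.04,[0,0.0152,0.0256],[5.2,0,0]],[0.04,[0,0.0175,0.0241],[5.2,0,0]],[0.04,[0,0.0196,0.0224],[5.2,0,0]]]'
python3 -m handwheel '[[0.04,[0,0.0216,0.0205],[5.2,0,0]],[0.04,[0,0.0234,0.0184],[5.2,0,0]],[0.04,[0,0.025,0.0162],[5.2,0,0]],[0.04,[0,0.0264,0.0139],[5.2,0,0]],[0.04,[0,0.0275,0.0114],[5.2,0,0]],[0.04,[0,0.0284,0.0088],[5.2,0,0]],[0.04,[0,0.0291,0.0062],[5.2,0,0]],[0.04,[0,0.0296,0.0035],[5.2,0,0]],[0.04,[0,0,0],[0,0,0]],[0.04,[0,0,0],[0,0,0]]]'
python3 -c "
from h import *
st()
s=np.array([.531,-.210,0])-B
plan([([s[0],s[1],.17],Rtool(RK[2]-np.pi),4)],.04)
for n in('scene','top'): cv2.imwrite(f'pics/{n}10.png',ctrl.get_image(n)[:,:,::-1])
a=cv2.imread('pics/scene10.png')[110:300,230:390]; b=cv2.imread('pics/top10.png')[130:270,200:410]
cv2.imwrite('pics/v13.png',np.hstack([cv2.resize(a,(380,450),interpolation=2),cv2.resize(b,(420,450),interpolation=2)]))
"
```

```text
t: 12.4
tool_pos: [0.5137, 0.0273, 0.2796]
tool_rot: [1.729, 0.772, -1.708]
contact_force: [0.5, 0.0, -0.3]
opening: 0.0399
t: 13.23
tool_pos: [0.5365, -0.2094, 0.2788]
tool_rot: [2.169, 0.136, -2.147]
contact_force: [0.5, 0.7, 0.1]
opening: 0.0403
t 13.23 p [ 0.5365 -0.2094  0.2788] x [ 0.01   0.002 -1.   ] yaw -82.9 F [0.5 0.7 0.1] op 0.0403 q [-0.51 -0.1   1.64  0.01  1.6   0.94]
[[0.04,[0.0272,0.0,0.0016],[0.2,-0.1,0.0]],[0.04,[0.0272,0.0,0.0016],[0.2,-0.1,0.0]],[0.04,[0.0272,0.0,0.0015],[0.2,-0.1,0.0]],[0.04,[0.0272,0.0,0.0014],[0.2,-0.1,0.0]]]
  step mm 27.2 deg 0.23
```

View pics/v13.png

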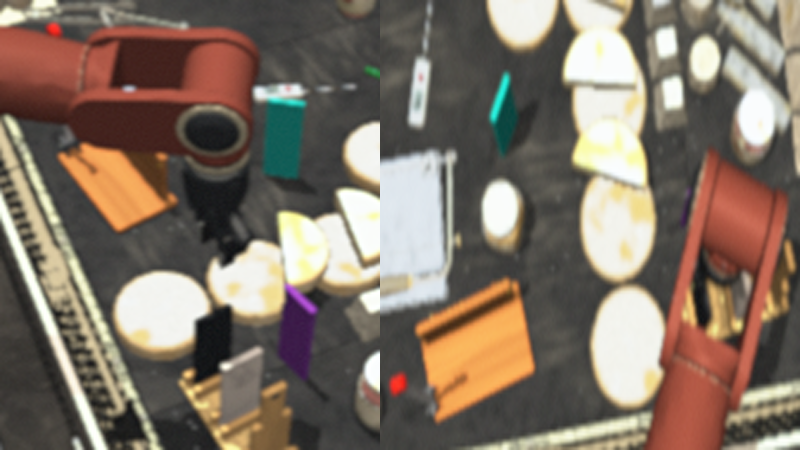

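```bash
python3 -c "
from h import *
print(proj('scene',[[.5365,-.2094,.31-.006+.01],[.5365,-.2094,.279]]))"
python3 -m handwheel '[[0.04,[0.027,0,0.001],[0.2,0,0]],[0.04,[0.027,0,0.001],[0.2,0,0]],[0.04,[0.027,0,0.001],[0.2,0,0]],[0.04,[0.027,0,0.001],[0.2,0,0]],[0.04,[0,0,0],[0,0,0]],[0.04,[0,0,0],[0,0,0]]]'
python3 -c "
from h import *
st()
s=np.array([.531,-.210,0])-B
plan([([s[0],s[1],.122],Rtool(RK[2]-np.pi),2)],.04)
cv2.imwrite(f'pics/scene11.png',ctrl.get_image('scene')[:,:,::-1])
a=cv2.imread('pics/scene11.png')[190:300,280:380]
cv2.imwrite('pics/v14.png',cv2.resize(a,None,fx=5,fy=5,interpolation=2))
"
```

```text
[[320.99104862 215.85563321]
 [320.87061569 223.01269793]]
t: 13.83
tool_pos: [0.5332, -0.2065, 0.1695]
tool_rot: [2.172, 0.127, -2.156]
contact_force: [-1.0, 0.1, 0.3]
opening: 0.0403
t 13.83 p [ 0.5332 -0.2065  0.1695] x [ 0.007  0.004 -1.   ] yaw -83.45 F [-1.   0.1  0.3] op 0.0403 q [-0.5  -0.06  1.77  0.01  1.42  0.95]
[[0.04,[0.0238,0.0017,0.0015],[0.1,-0.2,0.1]],[0.04,[0.0238,0.0016,0.0014],[0.1,-0.2,0.1]]]
  step mm 23.9 deg 0.25
```

View pics/v14.png

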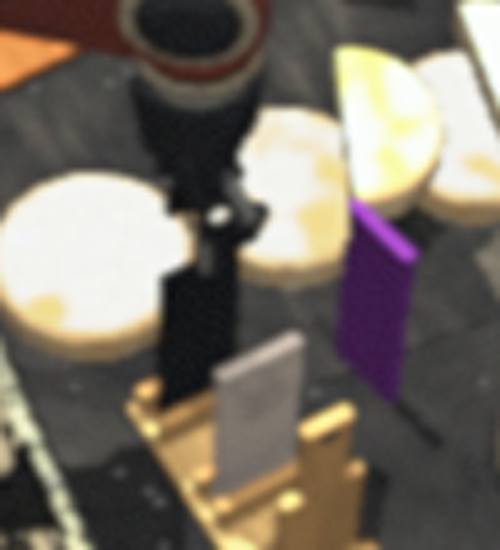

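```bash
python3 -m handwheel '[[0.04,[0.0,0.003,0.0015],[0,0,0]],[0.04,[0.024,0,0.0005],[0.1,0,0]],[0.04,[0.024,0,0],[0.1,0,0]],[0.04,[0,0,0],[0,0,0]],[0.04,[0,0,0],[0,0,0]],[0.0,[0,0,0],[0,0,0]],[0.0,[0,0,0],[0,0,0]],[0.0,[0,0,0],[0,0,0]],[0.0,[0,0,0],[0,0,0]]]' 60
python3 -c "
from h import *
st()"
```

```text
t: 14.63
tool_pos: [0.5346, -0.2121, 0.1255]
tool_rot: [2.18, 0.117, -2.149]
contact_force: [0.2, -0.7, 5.7]
opening: 0.0094
t 14.63 p [ 0.5346 -0.2121  0.1255] x [ 0.014 -0.    -1.   ] yaw -83.75 F [ 0.2 -0.7  5.7] op 0.0094 q [-0.51 -0.02  1.81  0.01  1.34  0.95]
```

```bash
python3 -m handwheel '[[0.0,[-0.02,0,0],[0,0,0]],[0.0,[-0.035,0,0],[0,0,0]],[0.0,[-0.04,0,0],[0,0,0]],[0.0,[-0.04,0,0],[0,0,0]]]'
cat >> h.py <<'E'
def goal(d,yl,th,gap=.002,dz=0.0,bias="z"):
    """reported TCP for board placing; d true foot distance from TCP"""
    u=np.array([np.sin(th),0,np.cos(th)]); n=np.array([np.cos(th),0,-np.sin(th)])
    rb=np.array([.035-.103*np.tan(th)-gap,yl,.012+dz])
    P=rb-.005*n+d*u
    T=Rtool(L[2],th); P=led(P)
    return (P-B if bias=="z" else P+.031*T[:,0]),T
E
python3 -c "
from h import *
st()
th=np.radians(18)
for b in 'zt':
  P,T=goal(.1445,.049,th,bias=b); print(P)
P,T=goal(.1445,.049,th,dz=.07)
plan([(P,T,20)],0.0)"
```

```text
t: 14.97
tool_pos: [0.5305, -0.2109, 0.2576]
tool_rot: [2.175, 0.122, -2.159]
contact_force: [1.6, -0.2, -3.4]
opening: 0.0091
t 14.97 p [ 0.5305 -0.2109  0.2576] x [ 0.007  0.004 -1.   ] yaw -83.75 F [ 1.6 -0.2 -3.4] op 0.0091 q [-0.51 -0.11  1.67  0.01  1.57  0.95]
[0.57347279 0.276309   0.11997275]
[0.56406223 0.2745177  0.12149   ]
[[0.0,[0.0035,-0.024,-0.0048],[-4.7,-0.8,-0.7]],[0.0,[0.0037,-0.0235,-0.0067],[-4.7,-0.8,-0.7]],[0.0,[0.0039,-0.0228,-0.0087],[-4.7,-0.8,-0.7]],[0.0,[0.004,-0.0219,-0.0106],[-4.7,-0.8,-0.7]],[0.0,[0.0041,-0.021,-0.0124],[-4.7,-0.8,-0.7]],[0.0,[0.0042,-0.0198,-0.0141],[-4.7,-0.8,-0.7]],[0.0,[0.0042,-0.0186,-0.0157],[-4.7,-0.8,-0.7]],[0.0,[0.0042,-0.0172,-0.0172],[-4.7,-0.8,-0.7]],[0.0,[0.0042,-0.0156,-0.0186],[-4.7,-0.8,-0.7]],[0.0,[0.0041,-0.014,-0.0199],[-4.7,-0.8,-0.7]]]
[[0.0,[0.004,-0.0123,-0.021],[-4.7,-0.8,-0.7]],[0.0,[0.0039,-0.0105,-0.022],[-4.7,-0.8,-0.7]],[0.0,[0.0037,-0.0086,-0.0228],[-4.7,-0.8,-0.7]],[0.0,[0.0035,-0.0067,-0.0235],[-4.7,-0.8,-0.7]],[0.0,[0.0032,-0.0047,-0.024],[-4.7,-0.8,-0.7]],[0.0,[0.0029,-0.0027,-0.0244],[-4.7,-0.8,-0.7]],[0.0,[0.0026,-0.0006,-0.0245],[-4.7,-0.8,-0.7]],[0.0,[0.0023,0.0014,-0.0245],[-4.7,-0.8,-0.7]],[0.0,[0.0019,0.0034,-0.0244],[-4.7,-0.8,-0.7]],[0.0,[0.0016,0.0054,-0.024],[-4.7,-0.8,-0.7]]]
  step mm 24.7 deg 4.79
```

```bash
python3 -m handwheel '[[0.0,[0.001,-0.024,-0.0048],[-4.7,-0.8,-0.7]],[0.0,[0.001,-0.0235,-0.0067],[-4.7,-0.8,-0.7]],[0.0,[0.001,-0.0228,-0.0087],[-4.7,-0.8,-0.7]],[0.0,[0.001,-0.0219,-0.0106],[-4.7,-0.8,-0.7]],[0.0,[0.001,-0.021,-0.0124],[-4.7,-0.8,-0.7]],[0.0,[0.001,-0.0198,-0.0141],[-4.7,-0.8,-0.7]],[0.0,[0.001,-0.0186,-0.0157],[-4.7,-0.8,-0.7]],[0.0,[0.001,-0.0172,-0.0172],[-4.7,-0.8,-0.7]],[0.0,[0.001,-0.0156,-0.0186],[-4.7,-0.8,-0.7]],[0.0,[0.001,-0.014,-0.0199],[-4.7,-0.8,-0.7]]]'
python3 -m handwheel '[[0.0,[0.003,-0.0123,-0.021],[-4.7,-0.8,-0.7]],[0.0,[0.003,-0.0105,-0.022],[-4.7,-0.8,-0.7]],[0.0,[0.003,-0.0086,-0.0228],[-4.7,-0.8,-0.7]],[0.0,[0.003,-0.0067,-0.0235],[-4.7,-0.8,-0.7]],[0.0,[0.003,-0.0047,-0.024],[-4.7,-0.8,-0.7]],[0.0,[0.003,-0.0027,-0.0244],[-4.7,-0.8,-0.7]],[0.0,[0.0026,-0.0006,-0.0245],[-4.7,-0.8,-0.7]],[0.0,[0.0023,0.0014,-0.0245],[-4.7,-0.8,-0.7]],[0.0,[0.0019,0.0034,-0.0244],[-4.7,-0.8,-0.7]],[0.0,[0.0016,0.0054,-0.024],[-4.7,-0.8,-0.7]]]'
python3 -m handwheel '[[0,[0,0,0],[0,0,0]],[0,[0,0,0],[0,0,0]],[0,[0,0,0],[0,0,0]]]'
python3 - <<'E'
from h import *
st()
P,T=goal(.1445,.049,np.radians(18)); 
for n in('scene','top'): cv2.imwrite(f'pics/{n}12.png',ctrl.get_image(n)[:,:,::-1])
o=ctrl.get_obs(); M=R.from_rotvec(o["tool_rot"]).as_matrix(); t=o["tool_pos"]
plan([(P+[0,0,.05],T,3)],0.0)
# slate box in tool frame (true TCP): x from d down: foot at +.1445, top at .1445-.175
bx=box(.1445-.175,.1445,-.005,.005,-.03+.0035,.03+.0035)
z=7; ims=[]
for n,u0,v0 in(('scene',245,100),('top',215,180)):
  a=cv2.imread(f'pics/{n}12.png'); im=cv2.resize(a[v0:v0+110,u0:u0+56],None,fx=z,fy=5,interpolation=cv2.INTER_CUBIC)
  im=cv2.resize(a[v0:v0+84,u0:u0+56],None,fx=z,fy=z,interpolation=cv2.INTER_CUBIC)
  for off,c in((np.array([0,0,.031]),(0,255,0)),(-.031*M[:,0],(0,0,255))):
    q=(proj(n,bx@M.T+t+off)+.5-[u0,v0])*z
    cv2.polylines(im,[cv2.convexHull(q.astype(np.float32)).astype(np.int32)],True,c,1)
  ims.append(im)
cv2.imwrite('pics/v15.png',np.hstack(ims))
E
```

```text
t: 15.8
tool_pos: [0.5545, 0.0323, 0.2528]
tool_rot: [1.56, 0.956, -1.813]
contact_force: [0.4, 0.5, -3.1]
opening: 0.0091
t: 16.63
tool_pos: [0.575, 0.2755, 0.2202]
tool_rot: [0.864, 1.494, -1.301]
contact_force: [1.1, 0.2, -2.0]
opening: 0.0089
t: 16.88
tool_pos: [0.575, 0.274, 0.2206]
tool_rot: [0.868, 1.491, -1.305]
contact_force: [-0.6, 0.2, -3.6]
opening: 0.0097
t 16.88 p [0.575  0.274  0.2206] x [-0.307 -0.069 -0.949] yaw 11.07 F [-0.6  0.2 -3.6] op 0.0097 q [0.31 0.3  1.33 0.03 1.83 0.12]
[[0.0,[0.0164,0.005,-0.0012],[0.1,0.2,0.1]],[0.0,[0.0164,0.0049,-0.0011],[0.1,0.2,0.1]],[0.0,[0.0164,0.0049,-0.0011],[0.1,0.2,0.1]]]
  step mm 17.2 deg 0.23
```

View pics/v15.png

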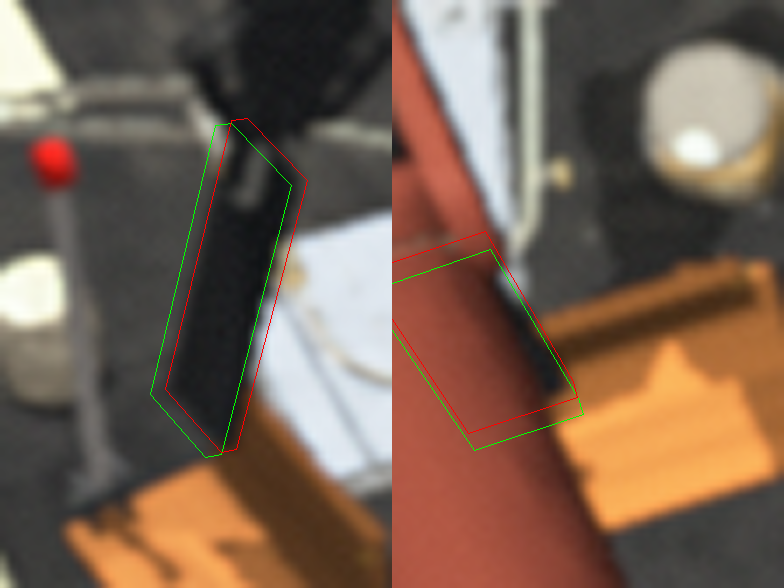

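Run:
```python
from h import *
P,T=goal(.1445,.048,np.radians(18),bias='t',gap=.003); print(P)
plan([(P+[0,0,.02],T,4),(P+[0,0,.004],T,2)],0.0)
```

```text
[0.56326686 0.27334835 0.12149   ]
[[0.0,[0.0199,0.0035,-0.0007],[0.1,0.1,0.1]],[0.0,[0.0199,0.0034,-0.0007],[0.1,0.1,0.1]],[0.0,[0.0199,0.0034,-0.0006],[0.1,0.1,0.1]],[0.0,[0.0199,0.0034,-0.0006],[0.1,0.1,0.1]]]
  step mm 20.2 deg 0.17
[[0.0,[0.0076,0.0025,0.0],[0.0,0.0,0.0]],[0.0,[0.0076,0.0025,0.0],[0.0,0.0,0.0]]]
  step mm 8.0 deg 0.00
```

```bash
python3 -m handwheel '[[0,[0.0199,0.0035,-0.0007],[0.1,0.1,0.1]],[0,[0.0199,0.0035,-0.0007],[0.1,0.1,0.1]],[0,[0.0199,0.0034,-0.0006],[0.1,0.1,0.1]],[0,[0.0199,0.0034,-0.0006],[0.1,0.1,0.1]],[0,[0,0,0],[0,0,0]],[0,[0,0,0],[0,0,0]]]'
python3 - <<'E'
from h import *
st()
P,T=goal(.1445,.048,np.radians(18),bias='t',gap=.003)
plan([(P+[0,0,.004],T,2)],0.0)
for n in('scene','top'): cv2.imwrite(f'pics/{n}13.png',ctrl.get_image(n)[:,:,::-1])
o=ctrl.get_obs(); M=R.from_rotvec(o["tool_rot"]).as_matrix(); t=o["tool_pos"]
bx=box(.1445-.175,.1445,-.005,.005,-.03+.0035,.03+.0035)
z=7; ims=[]
for n,u0,v0 in(('scene',245,120),('top',205,200)):
  a=cv2.imread(f'pics/{n}13.png'); 
  im=cv2.resize(a[v0:v0+80,u0:u0+56],None,fx=z,fy=z,interpolation=cv2.INTER_CUBIC)
  im=np.clip(255*(im/255.)**.6,0,255).astype(np.uint8)
  q=(proj(n,bx@M.T+t-.031*M[:,0])+.5-[u0,v0])*z
  cv2.polylines(im,[cv2.convexHull(q.astype(np.float32)).astype(np.int32)],True,(0,0,255),1)
  ims.append(im)
cv2.imwrite('pics/v16.png',np.hstack(ims))
E
```

```text
t: 17.48
tool_pos: [0.5625, 0.273, 0.1404]
tool_rot: [0.882, 1.49, -1.305]
contact_force: [-0.7, -0.0, -2.3]
opening: 0.0088
t 17.48 p [0.5625 0.273  0.1404] x [-0.304 -0.061 -0.951] yaw 10.62 F [-0.7 -0.  -2.3] op 0.0088 q [0.31 0.32 1.44 0.04 1.7  0.13]
[[0.0,[0.007,0.0027,-0.0001],[-0.1,0.1,0.0]],[0.0,[0.007,0.0027,-0.0001],[-0.1,0.1,0.0]]]
  step mm 7.5 deg 0.12
```

View pics/v16.png

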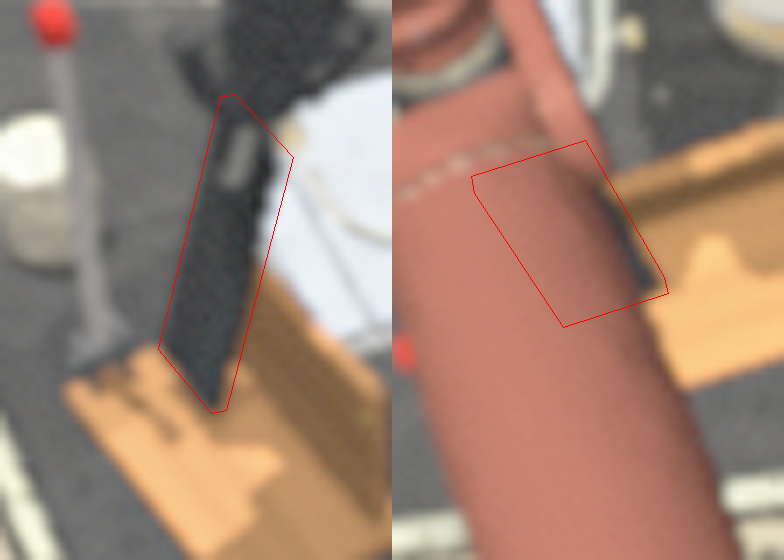

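```bash
python3 -m handwheel '[[0,[0.007,0.0027,0],[0,0,0]],[0,[0.007,0.0027,0],[0,0,0]],[0,[0,0,0],[0,0,0]],[0,[0.002,0.0007,0],[0,0,0]],[0,[0,0,0],[0,0,0]]]'
python3 -m handwheel '[[0,[0.002,0.0007,0],[0,0,0]],[0,[0,0,0],[0,0,0]]]'
```

```text
t: 18.0
tool_pos: [0.564, 0.2743, 0.1236]
tool_rot: [0.882, 1.49, -1.303]
contact_force: [0.3, 0.1, -2.6]
opening: 0.0089
t: 18.17
tool_pos: [0.5639, 0.2744, 0.1219]
tool_rot: [0.882, 1.49, -1.303]
contact_force: [-1.2, 0.6, -2.5]
opening: 0.0089
```

```bash
python3 -m handwheel '[[0,[0.0015,0.0005,0],[0,0,0]],[0,[0,0,0],[0,0,0]]]'
python3 -m handwheel '[[0,[0.0015,0.0005,0],[0,0,0]],[0,[0,0,0],[0,0,0]]]'
```

```text
t: 18.33
tool_pos: [0.564, 0.2744, 0.1215]
tool_rot: [0.882, 1.49, -1.303]
contact_force: [-2.4, -1.5, 3.2]
opening: 0.009
t: 18.5
tool_pos: [0.5642, 0.2745, 0.1213]
tool_rot: [0.883, 1.49, -1.302]
contact_force: [-4.1, -0.7, 6.9]
opening: 0.0089
```

```bash
python3 -m handwheel '[[0.014,[0,0,0],[0,0,0]],[0.018,[0,0,0],[0,0,0]],[0.024,[0,0,0],[0,0,0]],[0.03,[0,0,0],[0,0,0]],[0.03,[0,0,0],[0,0,0]],[0.03,[0,0,0],[0,0,0]]]'
python3 - <<'E'
from h import *
st()
for n in('scene','top'): cv2.imwrite(f'pics/{n}14.png',ctrl.get_image(n)[:,:,::-1])
z=7; ims=[]
o=ctrl.get_obs(); M=R.from_rotvec(o["tool_rot"]).as_matrix(); t=o["tool_pos"]
bx=box(.1445-.175,.1445,-.005,.005,-.03+.0035,.03+.0035)
for n,u0,v0 in(('scene',245,120),('top',205,200)):
  a=cv2.imread(f'pics/{n}14.png'); 
  im=cv2.resize(a[v0:v0+80,u0:u0+56],None,fx=z,fy=z,interpolation=cv2.INTER_CUBIC)
  im=np.clip(255*(im/255.)**.6,0,255).astype(np.uint8)
  q=(proj(n,bx@M.T+t-.031*M[:,0])+.5-[u0,v0])*z
  cv2.polylines(im,[cv2.convexHull(q.astype(np.float32)).astype(np.int32)],True,(0,0,255),1)
  ims.append(im)
cv2.imwrite('pics/v17.png',np.hstack(ims))
E
```

```text
t: 19.0
tool_pos: [0.5642, 0.2744, 0.1186]
tool_rot: [0.883, 1.489, -1.302]
contact_force: [-0.9, 0.4, 0.3]
opening: 0.0302
t 19.0 p [0.5642 0.2744 0.1186] x [-0.302 -0.06  -0.951] yaw 10.71 F [-0.9  0.4  0.3] op 0.0302 q [0.32 0.34 1.45 0.04 1.66 0.13]
```

View pics/v17.png

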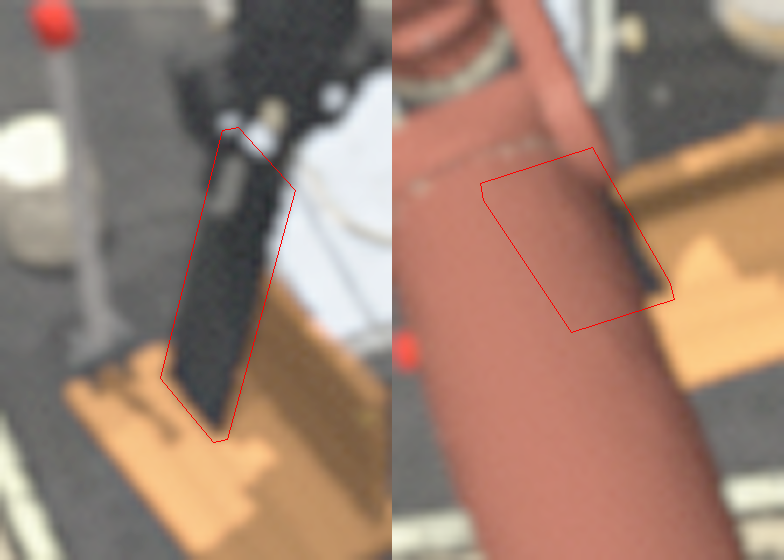

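```bash
python3 -m handwheel '[[0.03,[-0.02,0,0],[0,0,0]],[0.03,[-0.035,0,0],[0,0,0]],[0.03,[-0.035,0,0],[0,0,0]],[0.03,[-0.035,0,0],[0,0,0]],[0.04,[0,0,0],[0,0,0]]]'
python3 - <<'E'
from h import *
st()
plan([([.553,-.358,.26],Rtool(RK[2]-np.pi),24)],0.04)
E
```

```text
t: 19.52
tool_pos: [0.6062, 0.283, 0.2467]
tool_rot: [0.893, 1.482, -1.292]
contact_force: [0.8, 0.9, 1.4]
opening: 0.0396
t 19.52 p [0.6062 0.283  0.2467] x [-0.289 -0.056 -0.956] yaw 10.71 F [0.8 0.9 1.4] op 0.0396 q [0.31 0.35 1.22 0.04 1.87 0.13]
[[0.04,[0.0016,-0.007,0.0258],[3.9,0.6,0.5]],[0.04,[0.0013,-0.0052,0.0263],[3.9,0.6,0.5]],[0.04,[0.001,-0.0034,0.0266],[3.9,0.6,0.5]],[0.04,[0.0007,-0.0016,0.0267],[3.9,0.6,0.5]],[0.04,[0.0004,0.0002,0.0268],[3.9,0.6,0.5]],[0.04,[0.0001,0.002,0.0267],[3.9,0.6,0.5]],[0.04,[-0.0001,0.0038,0.0265],[3.9,0.6,0.5]],[0.04,[-0.0003,0.0056,0.0262],[3.9,0.6,0.5]],[0.04,[-0.0006,0.0074,0.0258],[3.9,0.6,0.5]],[0.04,[-0.0007,0.0091,0.0252],[3.9,0.6,0.5]]]
[[0.04,[-0.0009,0.0108,0.0245],[3.9,0.6,0.5]],[0.04,[-0.001,0.0125,0.0237],[3.9,0.6,0.5]],[0.04,[-0.0011,0.0141,0.0228],[3.9,0.6,0.5]],[0.04,[-0.0012,0.0156,0.0218],[3.9,0.6,0.5]],[0.04,[-0.0013,0.0171,0.0206],[3.9,0.6,0.5]],[0.04,[-0.0013,0.0184,0.0194],[3.9,0.6,0.5]],[0.04,[-0.0014,0.0197,0.0181],[3.9,0.6,0.5]],[0.04,[-0.0013,0.0209,0.0167],[3.9,0.6,0.5]],[0.04,[-0.0013,0.022,0.0152],[3.9,0.6,0.5]],[0.04,[-0.0012,0.023,0.0137],[3.9,0.6,0.5]]]
[[0.04,[-0.0012,0.0239,0.0121],[3.9,0.6,0.5]],[0.04,[-0.001,0.0247,0.0104],[3.9,0.6,0.5]],[0.04,[-0.0009,0.0253,0.0087],[3.9,0.6,0.5]],[0.04,[-0.0007,0.0259,0.007],[3.9,0.6,0.5]]]
  step mm 26.8 deg 3.98
```

```bash
python3 -m handwheel '[[0.04,[0.001,-0.007,0.0258],[3.9,0.6,0.5]],[0.04,[0.001,-0.0052,0.0263],[3.9,0.6,0.5]],[0.04,[0.001,-0.0034,0.0266],[3.9,0.6,0.5]],[0.04,[0.0007,-0.0016,0.0267],[3.9,0.6,0.5]],[0.04,[0.0004,0.0002,0.0268],[3.9,0.6,0.5]],[0.04,[0,0.002,0.0267],[3.9,0.6,0.5]],[0.04,[0,0.0038,0.0265],[3.9,0.6,0.5]],[0.04,[-0.0003,0.0056,0.0262],[3.9,0.6,0.5]],[0.04,[-0.0006,0.0074,0.0258],[3.9,0.6,0.5]],[0.04,[-0.0007,0.0091,0.0252],[3.9,0.6,0.5]]]'
python3 -m handwheel '[[0.04,[-0.0009,0.0108,0.0245],[3.9,0.6,0.5]],[0.04,[-0.001,0.0125,0.0237],[3.9,0.6,0.5]],[0.04,[-0.0011,0.0141,0.0228],[3.9,0.6,0.5]],[0.04,[-0.0012,0.0156,0.0218],[3.9,0.6,0.5]],[0.04,[-0.0013,0.0171,0.0206],[3.9,0.6,0.5]],[0.04,[-0.0013,0.0184,0.0194],[3.9,0.6,0.5]],[0.04,[-0.0014,0.0197,0.0181],[3.9,0.6,0.5]],[0.04,[-0.0013,0.0209,0.0167],[3.9,0.6,0.5]],[0.04,[-0.0013,0.022,0.0152],[3.9,0.6,0.5]],[0.04,[-0.0012,0.023,0.0137],[3.9,0.6,0.5]]]'
python3 -m handwheel '[[0.04,[-0.0012,0.0239,0.0121],[3.9,0.6,0.5]],[0.04,[-0.001,0.0247,0.0104],[3.9,0.6,0.5]],[0.04,[-0.0009,0.0253,0.0087],[3.9,0.6,0.5]],[0.04,[-0.0007,0.0259,0.007],[3.9,0.6,0.5]],[0.04,[0,0,0],[0,0,0]],[0.04,[0,0,0],[0,0,0]]]'
python3 - <<'E'
from h import *
st()
plan([([.553,-.358,.2],Rtool(RK[2]-np.pi),3)],0.04)
for n in('scene','top'): cv2.imwrite(f'pics/{n}15.png',ctrl.get_image(n)[:,:,::-1])
a=cv2.imread('pics/scene15.png')[130:330,230:390]; b=cv2.imread('pics/top15.png')[130:270,200:410]
cv2.imwrite('pics/v18.png',np.hstack([cv2.resize(a,(380,475),interpolation=2),cv2.resize(b,(420,475),interpolation=2)]))
# paddle top: wood-colour top face
E
```

```text
t: 20.35
tool_pos: [0.5799, 0.0137, 0.2453]
tool_rot: [1.449, 1.059, -1.752]
contact_force: [0.4, -0.8, 0.4]
opening: 0.0399
t: 21.18
tool_pos: [0.5576, -0.2533, 0.2508]
tool_rot: [1.964, 0.435, -2.097]
contact_force: [-0.1, 0.0, -0.2]
opening: 0.0402
t: 21.68
tool_pos: [0.5483, -0.3598, 0.2522]
tool_rot: [2.145, 0.128, -2.195]
contact_force: [0.2, 0.6, 0.2]
opening: 0.0395
t 21.68 p [ 0.5483 -0.3598  0.2522] x [-0.024  0.008 -1.   ] yaw -83.8 F [0.2 0.6 0.2] op 0.0395 q [-0.69  0.12  1.46 -0.01  1.59  0.77]
[[0.04,[0.0174,-0.0002,-0.002],[-0.1,0.4,0.2]],[0.04,[0.0174,-0.0003,-0.0019],[-0.1,0.4,0.2]],[0.04,[0.0174,-0.0004,-0.0017],[-0.1,0.4,0.2]]]
  step mm 17.5 deg 0.48
```

View pics/v18.png

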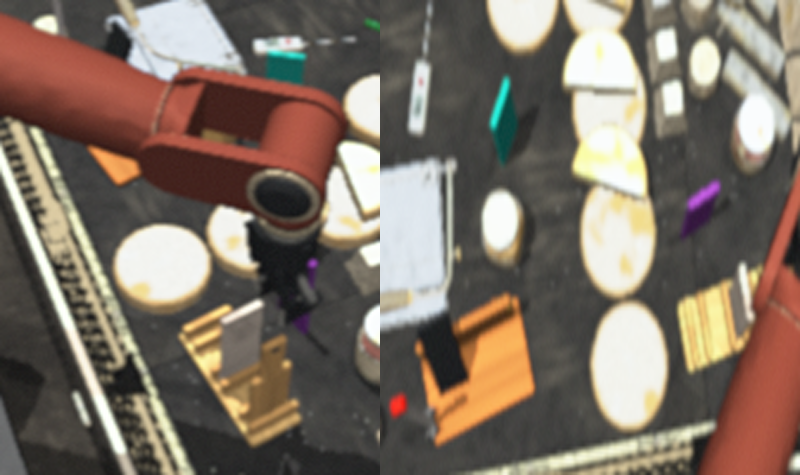

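Run:
```python
from h import *
print(tri({"scene":(345,273.7),"top":(404.5,209)}))
for n,uv in {"scene":(345,273.7),"top":(404.5,209)}.items(): print(onz(n,uv,.207))
```

```text
(array([ 0.55173281, -0.35938995,  0.20375593]), array([ 0.28448919, -0.07856275, -0.0259978 ,  0.34732552]))
[ 0.54984461 -0.3610416 ]
[ 0.55246006 -0.3589574 ]
```

```bash
python3 -m handwheel '[[0.04,[0.017,0,-0.001],[0,0.4,0.2]],[0.04,[0.017,0,-0.001],[0,0.4,0.2]],[0.04,[0.017,0,-0.001],[0,0.4,0.2]],[0.04,[0,0,0],[0,0,0]],[0.04,[0,0,0],[0,0,0]]]'
python3 - <<'E'
from h import *
st()
plan([([.551,-.359,.142],Rtool(RK[2]-np.pi),3)],0.04)
cv2.imwrite(f'pics/scene16.png',ctrl.get_image('scene')[:,:,::-1])
a=cv2.imread('pics/scene16.png')[220:330,290:390]
cv2.imwrite('pics/v19.png',cv2.resize(a,None,fx=5,fy=5,interpolation=2))
E
```

```text
t: 22.2
tool_pos: [0.5508, -0.3566, 0.2004]
tool_rot: [2.161, 0.123, -2.169]
contact_force: [0.4, -0.1, -0.4]
opening: 0.0397
t 22.2 p [ 0.5508 -0.3566  0.2004] x [-0.004  0.002 -1.   ] yaw -83.61 F [ 0.4 -0.1 -0.4] op 0.0397 q [-0.69  0.13  1.53 -0.    1.49  0.77]
[[0.04,[0.0195,0.0008,-0.0],[0.0,0.1,0.0]],[0.04,[0.0195,0.0008,-0.0],[0.0,0.1,0.0]],[0.04,[0.0195,0.0008,0.0],[0.0,0.1,0.0]]]
  step mm 19.5 deg 0.07
```

View pics/v19.png

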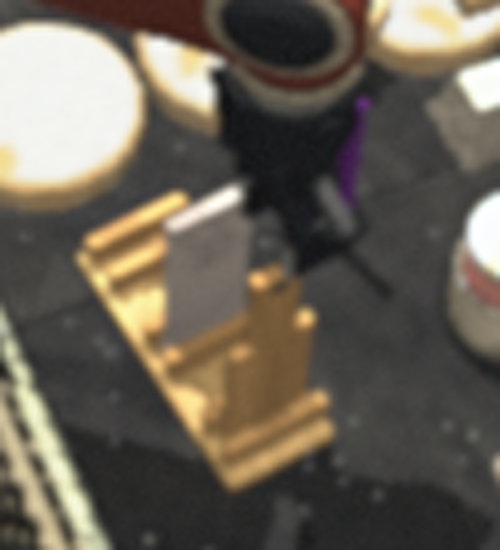

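```bash
python3 -m handwheel '[[0.04,[0.0195,0.001,0],[0,0,0]],[0.04,[0.0195,0.001,0],[0,0,0]],[0.04,[0.0195,0.0004,0],[0,0,0]],[0.04,[0,0,0],[0,0,0]],[0.04,[0,0,0],[0,0,0]],[0.0,[0,0,0],[0,0,0]],[0.0,[0,0,0],[0,0,0]],[0.0,[0,0,0],[0,0,0]],[0.0,[0,0,0],[0,0,0]]]' 60
python3 -c "
from h import *
st()"
```

```text
t: 23.0
tool_pos: [0.5525, -0.3616, 0.1459]
tool_rot: [2.165, 0.116, -2.161]
contact_force: [0.0, -0.6, 5.3]
opening: 0.0088
t 23.0 p [ 0.5525 -0.3616  0.1459] x [ 0.002 -0.003 -1.   ] yaw -83.7 F [ 0.  -0.6  5.3] op 0.0088 q [-0.69  0.17  1.58 -0.    1.39  0.77]
```

```bash
python3 -m handwheel '[[0.0,[-0.02,0,0],[0,0,0]],[0.0,[-0.03,0,0],[0,0,0]],[0.0,[-0.03,0,0],[0,0,0]],[0.0,[-0.03,0,0],[0,0,0]],[0.0,[-0.03,0,0],[0,0,0]],[0.0,[-0.03,0,0],[0,0,0]],[0.0,[-0.03,0,0],[0,0,0]],[0,[0,0,0],[0,0,0]]]'
python3 - <<'E'
from h import *
st()
P,T=goal(.1649,-.047,np.radians(18),bias='t',gap=.003,dz=.09); print(P)
plan([(P,T,24)],0.0)
E
```

```text
t: 23.67
tool_pos: [0.5532, -0.3621, 0.352]
tool_rot: [2.169, 0.109, -2.152]
contact_force: [0.0, -0.3, 0.6]
opening: 0.0092
t 23.67 p [ 0.5532 -0.3621  0.352 ] x [ 0.008 -0.009 -1.   ] yaw -83.72 F [ 0.  -0.3  0.6] op 0.0092 q [-0.69  0.08  1.33 -0.    1.71  0.77]
[0.58722393 0.18120282 0.23089155]
[[0.0,[0.0049,-0.0224,-0.0038],[-3.9,-0.6,-0.6]],[0.0,[0.0051,-0.022,-0.0054],[-3.9,-0.6,-0.6]],[0.0,[0.0052,-0.0215,-0.007],[-3.9,-0.6,-0.6]],[0.0,[0.0054,-0.021,-0.0085],[-3.9,-0.6,-0.6]],[0.0,[0.0055,-0.0203,-0.0099],[-3.9,-0.6,-0.6]],[0.0,[0.0056,-0.0195,-0.0113],[-3.9,-0.6,-0.6]],[0.0,[0.0056,-0.0186,-0.0127],[-3.9,-0.6,-0.6]],[0.0,[0.0057,-0.0177,-0.014],[-3.9,-0.6,-0.6]],[0.0,[0.0057,-0.0166,-0.0152],[-3.9,-0.6,-0.6]],[0.0,[0.0057,-0.0155,-0.0164],[-3.9,-0.6,-0.6]]]
[[0.0,[0.0057,-0.0142,-0.0175],[-3.9,-0.6,-0.6]],[0.0,[0.0056,-0.013,-0.0184],[-3.9,-0.6,-0.6]],[0.0,[0.0056,-0.0116,-0.0193],[-3.9,-0.6,-0.6]],[0.0,[0.0055,-0.0102,-0.0201],[-3.9,-0.6,-0.6]],[0.0,[0.0054,-0.0088,-0.0208],[-3.9,-0.6,-0.6]],[0.0,[0.0052,-0.0073,-0.0214],[-3.9,-0.6,-0.6]],[0.0,[0.005,-0.0057,-0.0219],[-3.9,-0.6,-0.6]],[0.0,[0.0049,-0.0042,-0.0223],[-3.9,-0.6,-0.6]],[0.0,[0.0047,-0.0026,-0.0226],[-3.9,-0.6,-0.6]],[0.0,[0.0044,-0.001,-0.0228],[-3.9,-0.6,-0.6]]]
[[0.0,[0.0042,0.0006,-0.0228],[-3.9,-0.6,-0.6]],[0.0,[0.0039,0.0022,-0.0228],[-3.9,-0.6,-0.6]],[0.0,[0.0037,0.0038,-0.0226],[-3.9,-0.6,-0.6]],[0.0,[0.0034,0.0054,-0.0224],[-3.9,-0.6,-0.6]]]
  step mm 23.2 deg 4.00
```

```bash
python3 -m handwheel '[[0.0,[0,-0.0224,-0.0038],[-3.9,-0.6,-0.6]],[0.0,[0,-0.022,-0.0054],[-3.9,-0.6,-0.6]],[0.0,[0,-0.0215,-0.007],[-3.9,-0.6,-0.6]],[0.0,[0,-0.021,-0.0085],[-3.9,-0.6,-0.6]],[0.0,[0,-0.0203,-0.0099],[-3.9,-0.6,-0.6]],[0.0,[0,-0.0195,-0.0113],[-3.9,-0.6,-0.6]],[0.0,[0.005,-0.0186,-0.0127],[-3.9,-0.6,-0.6]],[0.0,[0.006,-0.0177,-0.014],[-3.9,-0.6,-0.6]],[0.0,[0.006,-0.0166,-0.0152],[-3.9,-0.6,-0.6]],[0.0,[0.006,-0.0155,-0.0164],[-3.9,-0.6,-0.6]]]'
python3 -m handwheel '[[0.0,[0.006,-0.0142,-0.0175],[-3.9,-0.6,-0.6]],[0.0,[0.006,-0.013,-0.0184],[-3.9,-0.6,-0.6]],[0.0,[0.006,-0.0116,-0.0193],[-3.9,-0.6,-0.6]],[0.0,[0.006,-0.0102,-0.0201],[-3.9,-0.6,-0.6]],[0.0,[0.006,-0.0088,-0.0208],[-3.9,-0.6,-0.6]],[0.0,[0.005,-0.0073,-0.0214],[-3.9,-0.6,-0.6]],[0.0,[0.005,-0.0057,-0.0219],[-3.9,-0.6,-0.6]],[0.0,[0.005,-0.0042,-0.0223],[-3.9,-0.6,-0.6]],[0.0,[0.0047,-0.0026,-0.0226],[-3.9,-0.6,-0.6]],[0.0,[0.0044,-0.001,-0.0228],[-3.9,-0.6,-0.6]]]'
python3 -m handwheel '[[0.0,[0.0042,0.0006,-0.0228],[-3.9,-0.6,-0.6]],[0.0,[0.0039,0.0022,-0.0228],[-3.9,-0.6,-0.6]],[0.0,[0.0037,0.0038,-0.0226],[-3.9,-0.6,-0.6]],[0.0,[0.0034,0.0054,-0.0224],[-3.9,-0.6,-0.6]],[0,[0,0,0],[0,0,0]],[0,[0,0,0],[0,0,0]],[0,[0,0,0],[0,0,0]]]'
python3 - <<'E'
from h import *
st()
P,T=goal(.1649,-.047,np.radians(18),bias='t',gap=.003); print(P)
plan([(P+[0,0,.02],T,6)],0.0)
E
```

```text
t: 24.5
tool_pos: [0.5659, -0.1333, 0.3243]
tool_rot: [1.674, 0.843, -1.888]
contact_force: [-0.1, 0.4, -2.0]
opening: 0.0091
t: 25.33
tool_pos: [0.5794, 0.0933, 0.2737]
tool_rot: [1.118, 1.356, -1.484]
contact_force: [1.0, -0.2, -1.5]
opening: 0.0095
t: 25.92
tool_pos: [0.5853, 0.1827, 0.255]
tool_rot: [0.889, 1.505, -1.301]
contact_force: [-0.2, -0.2, -1.0]
opening: 0.009
t 25.92 p [0.5853 0.1827 0.255 ] x [-0.31  -0.047 -0.95 ] yaw 10.84 F [-0.2 -0.2 -1. ] op 0.009 q [ 0.18  0.23  1.35  0.01  1.88 -0.01]
[0.58722393 0.18120282 0.14089155]
[[0.0,[0.0148,0.0052,0.0005],[0.0,-0.1,0.0]],[0.0,[0.0148,0.0052,0.0005],[0.0,-0.1,0.0]],[0.0,[0.0148,0.0051,0.0004],[0.0,-0.1,0.0]],[0.0,[0.0148,0.0051,0.0004],[0.0,-0.1,0.0]],[0.0,[0.0148,0.0051,0.0004],[0.0,-0.1,0.0]],[0.0,[0.0148,0.0051,0.0003],[0.0,-0.1,0.0]]]
  step mm 15.7 deg 0.12
```

```bash
python3 -m handwheel '[[0,[0.0148,0.0052,0.0005],[0,-0.1,0]],[0,[0.0148,0.0052,0.0005],[0,-0.1,0]],[0,[0.0148,0.0051,0.0004],[0,-0.1,0]],[0,[0.0148,0.0051,0.0004],[0,-0.1,0]],[0,[0.0148,0.0051,0.0004],[0,-0.1,0]],[0,[0.0148,0.0051,0.0003],[0,-0.1,0]],[0,[0,0,0],[0,0,0]],[0,[0,0,0],[0,0,0]],[0,[0,0,0],[0,0,0]]]'
python3 - <<'E'
from h import *
st()
P,T=goal(.1649,-.047,np.radians(18),bias='t',gap=.003)
plan([(P+[0,0,.004],T,2)],0.0)
for n in('scene','top'): cv2.imwrite(f'pics/{n}17.png',ctrl.get_image(n)[:,:,::-1])
o=ctrl.get_obs(); M=R.from_rotvec(o["tool_rot"]).as_matrix(); t=o["tool_pos"]
d=.1649
bs=[box(d-.12,d,-.005,.005,-.03+.0015,.03+.0015),box(d-.195,d-.12,-.005,.005,-.017+.0015,.017+.0015)]
z=7; ims=[]
for n,u0,v0 in(('scene',245,130),('top',215,195)):
  a=cv2.imread(f'pics/{n}17.png'); 
  im=cv2.resize(a[v0:v0+80,u0:u0+56],None,fx=z,fy=z,interpolation=cv2.INTER_CUBIC)
  im=np.clip(255*(im/255.)**.7,0,255).astype(np.uint8)
  for bx in bs:
    q=(proj(n,bx@M.T+t-.031*M[:,0])+.5-[u0,v0])*z
    cv2.polylines(im,[cv2.convexHull(q.astype(np.float32)).astype(np.int32)],True,(0,0,255),1)
  ims.append(im)
cv2.imwrite('pics/v20.png',np.hstack(ims))
E
```

```text
t: 26.67
tool_pos: [0.5877, 0.1816, 0.1622]
tool_rot: [0.882, 1.497, -1.302]
contact_force: [0.0, -0.3, -0.6]
opening: 0.0092
t 26.67 p [0.5877 0.1816 0.1622] x [-0.307 -0.057 -0.95 ] yaw 10.88 F [ 0.  -0.3 -0.6] op 0.0092 q [ 0.18  0.29  1.44 -0.    1.73 -0.01]
[[0.0,[0.0083,0.0025,0.0002],[0.0,-0.0,0.1]],[0.0,[0.0083,0.0024,0.0002],[0.0,-0.0,0.1]]]
  step mm 8.6 deg 0.11
```

View pics/v20.png

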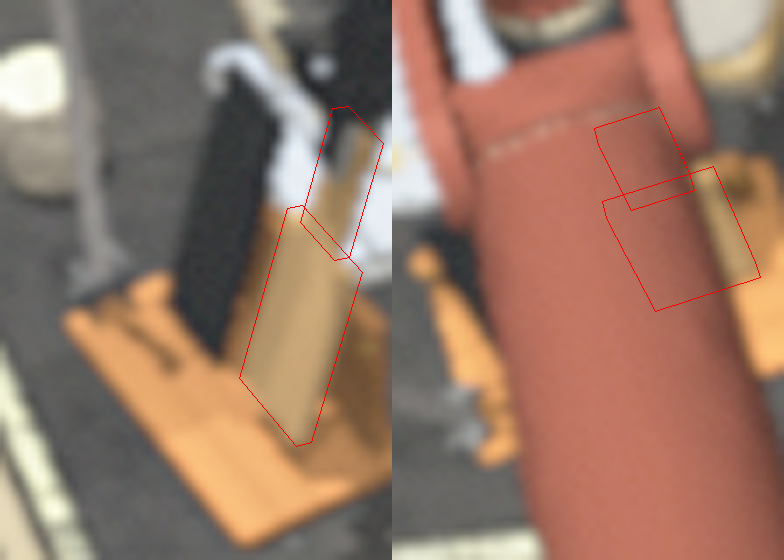

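Paddle is where the model puts it; slate stands left. Lower to contact.

```bash
python3 -m handwheel '[[0,[0.0083,0.0025,0],[0,0,0]],[0,[0.0083,0.0024,0],[0,0,0]],[0,[0,0,0],[0,0,0]],[0,[0.002,0.0006,0],[0,0,0]],[0,[0,0,0],[0,0,0]]]'
python3 -m handwheel '[[0,[0.0015,0.0005,0],[0,0,0]],[0,[0,0,0],[0,0,0]]]'
python3 -m handwheel '[[0,[0.0015,0.0005,0],[0,0,0]],[0,[0,0,0],[0,0,0]]]'
```

```text
t: 27.18
tool_pos: [0.5863, 0.1814, 0.1416]
tool_rot: [0.88, 1.498, -1.303]
contact_force: [-0.2, -0.3, -0.8]
opening: 0.0088
t: 27.35
tool_pos: [0.5868, 0.1815, 0.1408]
tool_rot: [0.881, 1.497, -1.302]
contact_force: [0.0, 0.3, -1.5]
opening: 0.0091
t: 27.52
tool_pos: [0.5873, 0.1816, 0.1404]
tool_rot: [0.882, 1.497, -1.301]
contact_force: [-0.8, -0.0, 2.6]
opening: 0.0087
```

```bash
python3 -m handwheel '[[0,[0.001,0.0003,0],[0,0,0]],[0.014,[0,0,0],[0,0,0]],[0.018,[0,0,0],[0,0,0]],[0.024,[0,0,0],[0,0,0]],[0.03,[0,0,0],[0,0,0]],[0.03,[0,0,0],[0,0,0]],[0.03,[0,0,0],[0,0,0]]]'
python3 -m handwheel '[[0.03,[-0.02,0,0],[0,0,0]],[0.03,[-0.035,0,0],[0,0,0]],[0.03,[-0.035,0,0],[0,0,0]],[0.03,[-0.035,0,0],[0,0,0]],[0.04,[-0.02,0,0],[0,0,0]]]'
python3 - <<'E'
from h import *
st()
k=knobp(1.645); print(k)
plan([([k[0],k[1]-.0,k[2]-.031+.045],Rtool(L[2]),10)],.04)
for n in('scene','top'): cv2.imwrite(f'pics/{n}18.png',ctrl.get_image(n)[:,:,::-1])
z=5; ims=[]
for n,u0,v0 in(('scene',240,110),('top',195,180)):
  a=cv2.imread(f'pics/{n}18.png'); 
  im=cv2.resize(a[v0:v0+110,u0:u0+80],None,fx=z,fy=z,interpolation=cv2.INTER_CUBIC)
  ims.append(im)
cv2.imwrite('pics/v21.png',np.hstack(ims))
E
```

```text
t: 28.1
tool_pos: [0.5866, 0.1814, 0.1378]
tool_rot: [0.881, 1.498, -1.303]
contact_force: [-0.2, 0.5, 0.1]
opening: 0.0302
t: 28.52
tool_pos: [0.633, 0.19, 0.2804]
tool_rot: [0.885, 1.494, -1.298]
contact_force: [0.3, 1.1, 0.6]
opening: 0.0394
t 28.52 p [0.633  0.19   0.2804] x [-0.302 -0.056 -0.952] yaw 10.87 F [0.3 1.1 0.6] op 0.0394 q [ 0.18  0.33  1.19 -0.    1.93 -0.01]
[0.49088139 0.3282022  0.26635332]
[[0.04,[0.0035,-0.0108,-0.0162],[0.0,-0.0,1.8]],[0.04,[0.0032,-0.0109,-0.0162],[0.0,-0.0,1.8]],[0.04,[0.0028,-0.011,-0.0162],[0.0,-0.0,1.8]],[0.04,[0.0025,-0.0111,-0.0162],[0.0,-0.0,1.8]],[0.04,[0.0021,-0.0112,-0.0162],[0.0,-0.0,1.8]],[0.04,[0.0018,-0.0112,-0.0162],[0.0,-0.0,1.8]],[0.04,[0.0014,-0.0113,-0.0162],[0.0,-0.0,1.8]],[0.04,[0.0011,-0.0113,-0.0162],[0.0,-0.0,1.8]],[0.04,[0.0007,-0.0113,-0.0162],[0.0,-0.0,1.8]],[0.04,[0.0004,-0.0114,-0.0162],[0.0,-0.0,1.8]]]
  step mm 19.8 deg 1.79
```

View pics/v21.png

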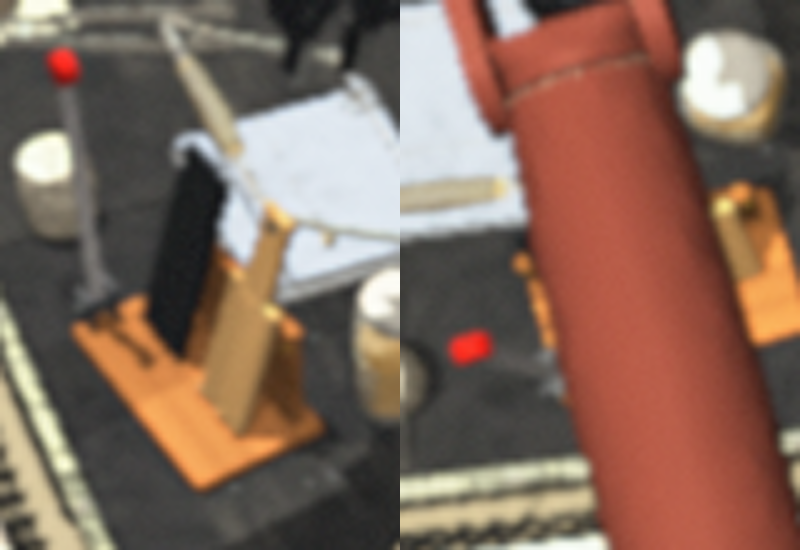

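```bash
python3 - <<'E'
from h import *
X,e=tri({"scene":(252.1,122.5),"top":(208.5,249.1)}); print(X,e.round(1)); print(knobp(1.645),knobp(1.62))
E
python3 -m handwheel '[[0.04,[0.003,-0.0108,-0.0162],[0,0,1.8]],[0.04,[0.003,-0.0109,-0.0162],[0,0,1.8]],[0.04,[0.0028,-0.011,-0.0162],[0,0,1.8]],[0.04,[0.0025,-0.0111,-0.0162],[0,0,1.8]],[0.04,[0.0021,-0.0112,-0.0162],[0,0,1.8]],[0.04,[0.0018,-0.0112,-0.0162],[0,0,1.8]],[0.04,[0.0014,-0.0113,-0.0162],[0,0,1.8]],[0.04,[0.001,-0.0113,-0.0162],[0,0,1.8]],[0.04,[0.0007,-0.0113,-0.0162],[0,0,1.8]],[0.04,[0.0004,-0.0114,-0.0162],[0,0,1.8]]]'
python3 -m handwheel '[[0.04,[0,0,0],[0,0,0]],[0.04,[0,0,0],[0,0,0]],[0.04,[0,0,0],[0,0,0]]]'
python3 - <<'E'
from h import *
st(); k=knobp(1.64)
plan([([k[0],k[1],k[2]-.031-.019],Rtool(L[2]),3)],.04)
E
```

```text
[0.49206769 0.32343139 0.26825938] [ 0.2 -0.  -0.   0.2]
[0.49088139 0.3282022  0.26635332] [0.49197785 0.32244197 0.26671559]
t: 29.45
tool_pos: [0.4879, 0.3276, 0.2755]
tool_rot: [1.067, 1.297, -1.072]
contact_force: [-0.3, 0.0, 0.1]
opening: 0.0398
t: 29.7
tool_pos: [0.4893, 0.327, 0.2762]
tool_rot: [1.067, 1.297, -1.072]
contact_force: [0.3, -0.6, -0.1]
opening: 0.0402
t 29.7 p [0.4893 0.327  0.2762] x [-0.005  0.    -1.   ] yaw 10.84 F [ 0.3 -0.6 -0.1] op 0.0402 q [ 0.46 -0.06  1.6   0.    1.61  0.27]
[[0.04,[0.0199,0.0007,0.0001],[0.0,-0.0,0.1]],[0.04,[0.0199,0.0007,0.0001],[0.0,-0.0,0.1]],[0.04,[0.0199,0.0006,0.0001],[0.0,-0.0,0.1]]]
  step mm 19.9 deg 0.11
```

```bash
python3 -m handwheel '[[0.04,[0.0199,0.001,0.001],[0,0,0]],[0.04,[0.0199,0.001,0.001],[0,0,0]],[0.04,[0.0199,0.0006,0.001],[0,0,0]],[0.04,[0,0,0],[0,0,0]],[0.04,[0,0,0],[0,0,0]],[0.005,[0,0,0],[0,0,0]],[0.005,[0,0,0],[0,0,0]],[0.005,[0,0,0],[0,0,0]],[0.005,[0,0,0],[0,0,0]]]' 30
python3 - <<'E'
from h import *
st()
a=np.linspace(1.625,0.0,19)
y=.235*np.cos(a); z=.235*np.sin(a)
print([[0.005,[round(float(-(z[i+1]-z[i])),4),0,round(float(y[i+1]-y[i]),4)],[0,0,0]] for i in range(18)])
E
```

```text
t: 30.45
tool_pos: [0.4891, 0.3249, 0.2194]
tool_rot: [1.063, 1.302, -1.076]
contact_force: [-14.8, -3.2, 5.8]
opening: 0.0139
t 30.45 p [0.4891 0.3249 0.2194] x [-0.012  0.    -1.   ] yaw 10.87 F [-14.8  -3.2   5.8] op 0.0139 q [ 0.46 -0.04  1.67  0.01  1.52  0.27]
[[0.005, [-0.0002, 0, 0.0212], [0, 0, 0]], [0.005, [0.0017, 0, 0.0211], [0, 0, 0]], [0.005, [0.0036, 0, 0.0209], [0, 0, 0]], [0.005, [0.0055, 0, 0.0205], [0, 0, 0]], [0.005, [0.0073, 0, 0.0199], [0, 0, 0]], [0.005, [0.0091, 0, 0.0192], [0, 0, 0]], [0.005, [0.0108, 0, 0.0183], [0, 0, 0]], [0.005, [0.0124, 0, 0.0172], [0, 0, 0]], [0.005, [0.0139, 0, 0.016], [0, 0, 0]], [0.005, [0.0153, 0, 0.0147], [0, 0, 0]], [0.005, [0.0165, 0, 0.0133], [0, 0, 0]], [0.005, [0.0177, 0, 0.0117], [0, 0, 0]], [0.005, [0.0186, 0, 0.0101], [0, 0, 0]], [0.005, [0.0195, 0, 0.0084], [0, 0, 0]], [0.005, [0.0202, 0, 0.0066], [0, 0, 0]], [0.005, [0.0207, 0, 0.0047], [0, 0, 0]], [0.005, [0.021, 0, 0.0029], [0, 0, 0]], [0.005, [0.0212, 0, 0.001], [0, 0, 0]]]
```

```bash
python3 -m handwheel '[[0.005,[0,-0.0025,0.0212],[0,0,0]],[0.005,[0.0017,0,0.0211],[0,0,0]],[0.005,[0.0036,0,0.0209],[0,0,0]],[0.005,[0.0055,0,0.0205],[0,0,0]],[0.005,[0.0073,0,0.0199],[0,0,0]],[0.005,[0.0091,0,0.0192],[0,0,0]],[0.005,[0.0108,0,0.0183],[0,0,0]],[0.005,[0.0124,0,0.0172],[0,0,0]],[0.005,[0.0139,0,0.016],[0,0,0]],[0.005,[0,0,0],[0,0,0]]]'
python3 -c "
from h import *
st(); print(knobp(.8125)-[0,0,.05])"
```

```text
t: 31.28
tool_pos: [0.5222, 0.1494, 0.1533]
tool_rot: [1.066, 1.294, -1.077]
contact_force: [-7.1, -7.3, 4.6]
opening: 0.0132
t 31.28 p [0.5222 0.1494 0.1533] x [-0.006 -0.004 -1.   ] yaw 10.67 F [-7.1 -7.3  4.6] op 0.0132 q [ 0.14 -0.1   1.85 -0.    1.41 -0.04]
[0.52435832 0.15233205 0.15261203]
```

```bash
python3 -m handwheel '[[0.005,[0.0145,-0.001,0.0165],[0,0,0]],[0.005,[0.0165,0,0.0133],[0,0,0]],[0.005,[0.0177,0,0.0117],[0,0,0]],[0.005,[0.0186,0,0.0101],[0,0,0]],[0.005,[0.0195,0,0.0084],[0,0,0]],[0.005,[0.0202,0,0.0066],[0,0,0]],[0.005,[0.0207,0,0.0047],[0,0,0]],[0.005,[0,0,0],[0,0,0]]]'
python3 -c "
from h import *
st(); print(knobp(.18)-[0,0,.05])"
```

```text
t: 31.95
tool_pos: [0.535, 0.0811, 0.0235]
tool_rot: [1.067, 1.294, -1.072]
contact_force: [-0.3, -5.7, -0.8]
opening: 0.0136
t 31.95 p [0.535  0.0811 0.0235] x [-0.003 -0.001 -1.   ] yaw 10.76 F [-0.3 -5.7 -0.8] op 0.0136 q [ 0.01  0.04  1.94 -0.    1.17 -0.17]
[0.53737248 0.0839625  0.02407195]
```

```bash
python3 -m handwheel '[[0.005,[0.014,0,0.003],[0,0,0]],[0.005,[0.014,0,0.0015],[0,0,0]],[0.005,[0.012,0,0.0005],[0,0,0]],[0.005,[0,0,0],[0,0,0]],[0.005,[0.003,0,0],[0,0,0]],[0.005,[0,0,0],[0,0,0]]]'
python3 -c "
from h import *
st(); print(knobp(0)-[0,0,.05])"
```

```text
t: 32.45
tool_pos: [0.5357, 0.0776, -0.0167]
tool_rot: [1.067, 1.295, -1.072]
contact_force: [-2.1, -6.3, 0.3]
opening: 0.0135
t 32.45 p [ 0.5357  0.0776 -0.0167] x [-0.004 -0.001 -1.   ] yaw 10.84 F [-2.1 -6.3  0.3] op 0.0135 q [ 0.01  0.1   1.96 -0.    1.09 -0.18]
[ 0.53808244  0.08023273 -0.018     ]
```

```bash
python3 -m handwheel '[[0.005,[0.002,0,0],[0,0,0]],[0.005,[0,0,0],[0,0,0]]]'
python3 -m handwheel '[[0.005,[0.002,0,0],[0,0,0]],[0.005,[0,0,0],[0,0,0]]]'
python3 -m handwheel '[[0.005,[0.002,0,0],[0,0,0]],[0.005,[0,0,0],[0,0,0]]]'
```

```text
t: 32.62
tool_pos: [0.5359, 0.0776, -0.017]
tool_rot: [1.066, 1.296, -1.072]
contact_force: [-7.8, -6.6, 10.6]
opening: 0.0134
t: 32.78
tool_pos: [0.536, 0.0776, -0.0173]
tool_rot: [1.065, 1.297, -1.073]
contact_force: [-13.7, -7.5, 22.4]
opening: 0.0132
t: 32.95
tool_pos: [0.5361, 0.0776, -0.0178]
tool_rot: [1.065, 1.297, -1.073]
contact_force: [-19.5, -7.3, 32.9]
opening: 0.0135
```

```bash
python3 -m handwheel '[[0.005,[-0.0045,0,0],[0,0,0]],[0.03,[0,0,0],[0,0,0]],[0.04,[0,0,0],[0,0,0]],[0.04,[0,0,0],[0,0,0]],[0.04,[-0.02,0,0],[0,0,0]],[0.04,[-0.035,0,0],[0,0,0]],[0.04,[-0.035,0,0],[0,0,0]],[0.0,[0,0,0],[0,0,0]],[0.0,[0,0,0],[0,0,0]],[0.0,[0,0,0],[0,0,0]]]'
python3 -c "
from h import *
st(); k=knobp(0); print(k)
plan([([k[0]-.002,k[1],.045+.012-.031],Rtool(L[2]),3)],0.0)"
```

```text
t: 33.78
tool_pos: [0.5353, 0.0787, 0.0703]
tool_rot: [1.068, 1.297, -1.071]
contact_force: [-1.2, -0.1, -0.6]
opening: 0.0041
t 33.78 p [0.5353 0.0787 0.0703] x [-0.004  0.002 -1.   ] yaw 10.85 F [-1.2 -0.1 -0.6] op 0.0041 q [ 0.01 -0.03  1.92  0.    1.25 -0.18]
[0.53808244 0.08023273 0.032     ]
[[0.0,[0.0148,0.0004,-0.0004],[0.0,-0.0,0.1]],[0.0,[0.0148,0.0004,-0.0004],[0.0,-0.0,0.1]],[0.0,[0.0148,0.0004,-0.0004],[0.0,-0.0,0.1]]]
  step mm 14.8 deg 0.09
```

```bash
python3 -m handwheel '[[0,[0.015,0,0],[0,0,0]],[0,[0.015,0,0],[0,0,0]],[0,[0.015,0,0],[0,0,0]],[0,[0.006,0,0],[0,0,0]],[0,[0,0,0],[0,0,0]],[0,[0.003,0,0],[0,0,0]],[0,[0,0,0],[0,0,0]]]'
python3 -m handwheel '[[0,[0.003,0,0],[0,0,0]],[0,[0,0,0],[0,0,0]]]'
python3 -m handwheel '[[0,[0.002,0,0],[0,0,0]],[0,[0,0,0],[0,0,0]]]'
```

```text
t: 34.37
tool_pos: [0.5351, 0.0786, 0.0164]
tool_rot: [1.068, 1.297, -1.071]
contact_force: [-0.4, -0.2, 0.9]
opening: -0.0001
t: 34.53
tool_pos: [0.5355, 0.0786, 0.0139]
tool_rot: [1.068, 1.296, -1.07]
contact_force: [-0.3, 0.1, 0.6]
opening: -0.0005
t: 34.7
tool_pos: [0.5359, 0.0786, 0.0133]
tool_rot: [1.068, 1.296, -1.07]
contact_force: [-3.7, -0.2, 6.3]
opening: -0.0003
```

Contact at the knob height expected for fully down (0.045 − 0.031 ≈ 0.014). Press a bit more, then withdraw and inspect.

```bash
python3 -m handwheel '[[0,[0.003,0,0],[0,0,0]],[0,[0,0,0],[0,0,0]],[0,[-0.02,0,0],[0,0,0]],[0,[-0.04,0,0],[0,0,0]],[0,[-0.04,0,0],[0,0,0]],[0,[-0.04,0,0],[0,0,0]],[0,[-0.02,0,0],[0,0,0]]]'
python3 -m handwheel '[[0.03,[0,0,0.03],[0,0,0]],[0.03,[0,0,0.035],[0,0,0]],[0.03,[0,0,0.035],[0,0,0]],[0.03,[0,0,0.035],[0,0,0]],[0.03,[0,0,0.035],[0,0,0]],[0.03,[0,0,0.035],[0,0,0]],[0.03,[0,0,0.035],[0,0,0]],[0.03,[0,0,0.03],[0,0,0]],[0.03,[0,-0.03,0.03],[0,0,0]],[0.03,[0,-0.03,0.03],[0,0,0]]]'
python3 - <<'E'
from h import *
st()
for n in('scene','top'): cv2.imwrite(f'pics/{n}20.png',ctrl.get_image(n)[:,:,::-1])
z=5; ims=[]
def slab(y,d,w,h0,h1,th):
    u=np.array([np.sin(th),0,np.cos(th)]); nn=np.array([np.cos(th),0,-np.sin(th)])
    rb=np.array([.035-.103*np.tan(th),y,.012])
    return np.array([rb+h*u-t*nn+[0,s*w/2,0] for h in(h0,h1) for t in(0,.01) for s in(-1,1)])
th=np.radians(19.3)
M=[slab(.048,0,.06,0,.175,th),slab(-.048,0,.06,0,.12,th),slab(-.048,0,.034,.12,.195,th),box(-.037,-.027,-.137,.098,.026,.038)]
for n,u0,v0 in(('scene',240,120),('top',205,195)):
  a=cv2.imread(f'pics/{n}20.png'); 
  im=cv2.resize(a[v0:v0+110,u0:u0+80],None,fx=z,fy=z,interpolation=cv2.INTER_CUBIC); im2=im.copy()
  for P in M:
    q=(proj(n,place(P,*L))+.5-[u0,v0])*z; cv2.polylines(im2,[cv2.convexHull(q.astype(np.float32)).astype(np.int32)],True,(0,255,0),1)
  ims.append(im); ims.append(im2)
cv2.imwrite('pics/v22.png',np.hstack([ims[0],ims[2]])); cv2.imwrite('pics/v23.png',np.hstack([ims[1],ims[3]]))
E
```

```text
t: 35.28
tool_pos: [0.5384, 0.0784, 0.1752]
tool_rot: [1.072, 1.29, -1.065]
contact_force: [0.6, 0.1, 1.0]
opening: 0.0001
t: 36.12
tool_pos: [0.5397, -0.2573, 0.1682]
tool_rot: [1.067, 1.297, -1.07]
contact_force: [0.4, -0.3, -0.1]
opening: 0.0297
t 36.12 p [ 0.5397 -0.2573  0.1682] x [-0.004  0.001 -1.   ] yaw 10.91 F [ 0.4 -0.3 -0.1] op 0.0297 q [-0.57  0.01  1.71 -0.    1.43 -0.76]
```

View pics/v22.png

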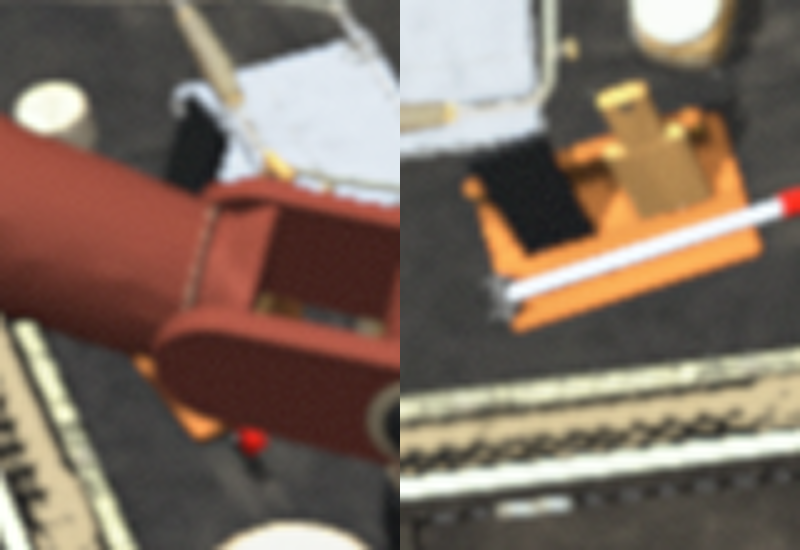

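View pics/v23.png

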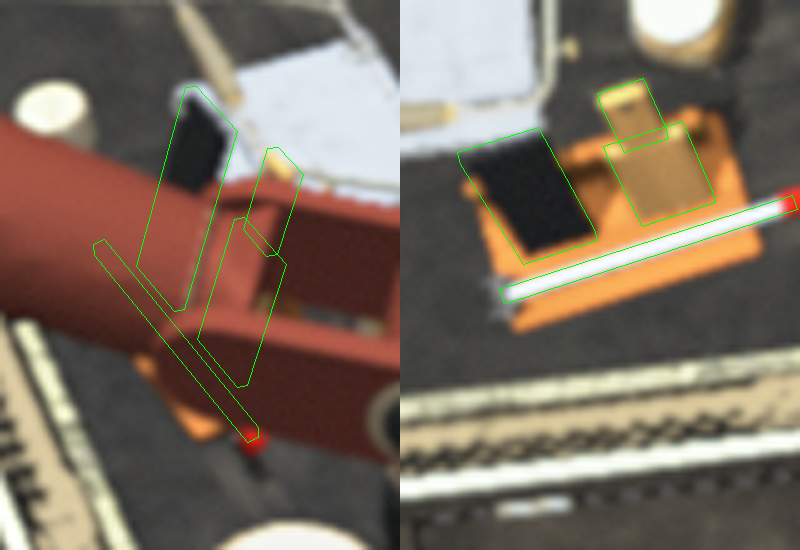

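```bash
python3 -m handwheel '[[0.03,[-0.03,0,0],[0,0,0]],[0.03,[-0.03,0,0],[0,0,0]],[0.03,[-0.03,-0.02,0.02],[0,0,0]],[0.03,[0,-0.02,0.035],[0,0,0]],[0.03,[0,-0.02,0.035],[0,0,0]],[0.03,[0,-0.02,0.035],[0,0,0]],[0.03,[0,-0.02,0.035],[0,0,0]],[0.03,[0,-0.02,0.035],[0,0,0]],[0.03,[0,-0.02,0.03],[0,0,0]],[0.03,[0,0,0],[0,0,0]]]'
cat > fin.py <<'E'
from h import *
from scipy.optimize import minimize
def slab(y,yaw,th,xr,w,h0,h1):
    u=np.array([np.sin(th),0,np.cos(th)]); nn=np.array([np.cos(th),0,-np.sin(th)])
    P=np.array([h*u-t*nn+[0,s*w/2,0] for h in(h0,h1) for t in(0,.01) for s in(-1,1)])
    c,s=np.cos(yaw),np.sin(yaw); P[:,:2]=P[:,:2]@np.array([[c,s],[-s,c]])
    return P+[xr,y,.012]
E
python3 - <<'E'
from fin import *
st()
for n in('scene','top'): cv2.imwrite(f'pics/{n}21.png',ctrl.get_image(n)[:,:,::-1])
z=9; ims=[]
for n,u0,v0 in(('scene',258,128),('top',210,205)):
  a=cv2.imread(f'pics/{n}21.png'); 
  im=cv2.resize(a[v0:v0+62,u0:u0+44],None,fx=z,fy=z,interpolation=cv2.INTER_CUBIC)
  ims.append(np.clip(255*(im/255.)**.6,0,255).astype(np.uint8))
cv2.imwrite('pics/v24.png',np.hstack(ims))
E
```

```text
t: 37.05
tool_pos: [0.4422, -0.508, 0.2576]
tool_rot: [1.07, 1.294, -1.077]
contact_force: [0.2, 0.5, 0.5]
opening: 0.03
t 37.05 p [ 0.4422 -0.508   0.2576] x [-0.005 -0.    -1.   ] yaw 10.51 F [0.2 0.5 0.5] op 0.03 q [-0.96  0.14  1.42 -0.    1.58 -1.15]
```

View pics/v24.png

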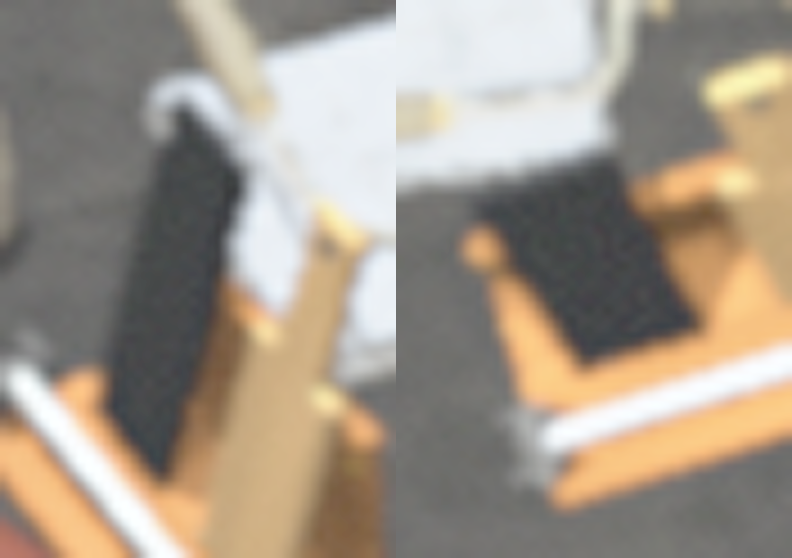

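```bash
cat > fit2.py <<'E'
from fin import *
ROI={"scene":(262,300,132,186),"top":(215,292,200,250)}
img={n:cv2.imread(f"pics/{n}21.png").astype(float) for n in ROI}
def fit(kind):
    soft={}
    for n,(u0,u1,v0,v1) in ROI.items():
        im=img[n][v0:v1,u0:u1]; mx=im.max(2)
        if kind=="slate": soft[n]=np.clip((45-mx)/22,0,1)
    def parts(p): return [place(slab(p[0],p[1],p[2],p[3],.06,0,.175),*L)]
    def cost(p): return sum(((render(n,parts(p),ROI[n])-soft[n])**2).sum() for n in ROI)
    x0=np.array([.048,0,.33,0.0]); best=minimize(cost,x0,method="Nelder-Mead",options=dict(initial_simplex=np.vstack([x0]+[x0+d for d in np.diag([.008,.1,.08,.008])]),maxiter=400))
    print(kind,best.x.round(4),"lean deg",np.degrees(best.x[2]).round(1),"yaw deg",np.degrees(best.x[1]).round(1),best.fun,cost(x0)); 
    print("expected lean for xr:",np.degrees(np.arctan((.035-best.x[3])/.103)))
    ims=[]
    for n,(u0,u1,v0,v1) in ROI.items():
        z=9 if n=='scene' else 5
        im=cv2.resize((soft[n]*255).astype(np.uint8),None,fx=z,fy=z); im=cv2.cvtColor(im,cv2.COLOR_GRAY2BGR)
        for P in parts(best.x):
            q=(proj(n,P)+.5-[u0,v0])*z; cv2.polylines(im,[cv2.convexHull(q.astype(np.float32)).astype(np.int32)],True,(0,255,0),1)
        ims.append(cv2.resize(im,(390,480)))
    cv2.imwrite(f"pics/fit_{kind}.png",np.hstack(ims))
fit("slate")
E
python3 fit2.py
```

```text
slate [ 0.0478 -0.6635  0.1101  0.0186] lean deg 6.3 yaw deg -38.0 135.92965319925105 414.9517368285124
expected lean for xr: 9.02957148412303
```

View pics/fit_slate.png

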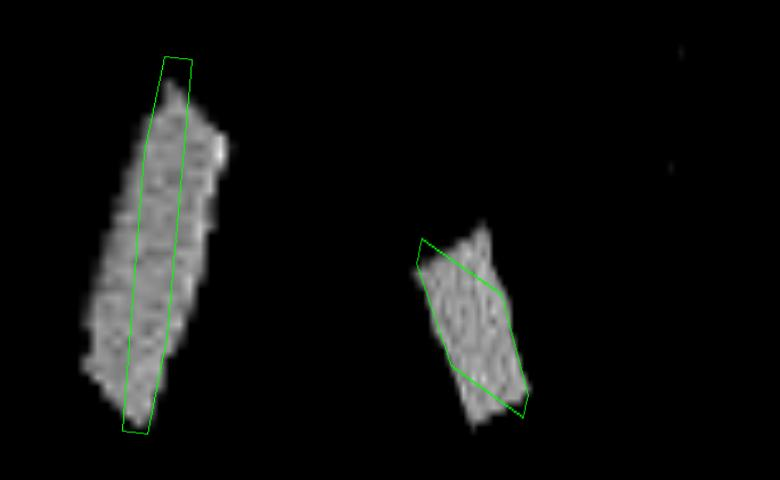

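Run:
```python
from fin import *
z=7; ims=[]
th=np.radians(19)
M=[slab(-.048,0,th,.035-.103*np.tan(th),.06,0,.12),slab(-.048,0,th,.035-.103*np.tan(th),.034,.12,.195)]
for n,u0,v0 in(('scene',262,140),('top',240,198)):
  a=cv2.imread(f'pics/{n}21.png'); 
  im=cv2.resize(a[v0:v0+75,u0:u0+55],None,fx=z,fy=z,interpolation=cv2.INTER_CUBIC)
  for P in M:
    P=P.copy()
    # slab offsets are relative for h0>0 already along u
    q=(proj(n,place(P,*L))+.5-[u0,v0])*z; cv2.polylines(im,[cv2.convexHull(q.astype(np.float32)).astype(np.int32)],True,(0,0,255),1)
  q=(proj(n,place(box(-.037,-.027,-.137,.098,.026,.038),*L))+.5-[u0,v0])*z; cv2.polylines(im,[cv2.convexHull(q.astype(np.float32)).astype(np.int32)],True,(0,255,0),1)
  ims.append(im)
cv2.imwrite('pics/v25.png',np.hstack(ims))
o={}
for n,(u0,u1,v0,v1) in {"scene":(270,310,190,225),"top":(265,300,215,255)}.items():
    im=cv2.imread(f"pics/{n}21.png").astype(float)[v0:v1,u0:u1]; w=np.clip((im[...,2]-np.maximum(im[...,1],im[...,0])-110)/100,0,1)
    yy,xx=np.mgrid[v0:v1,u0:u1]; o[n]=((w*xx).sum()/w.sum(),(w*yy).sum()/w.sum())
f=lambda a:np.concatenate([proj(n,knobp(a[0]))[0]-o[n] for n in o])
s=least_squares(f,[.1]); print("bar",s.x,s.fun.round(2),o)
```

```text
bar [0.01076101] [-0.06 -0.01 -0.35  0.27] {'scene': (np.float64(290.1421421421421), np.float64(206.07907907907907)), 'top': (np.float64(283.8722786647315), np.float64(234.68505079825832))}
```

View pics/v25.png

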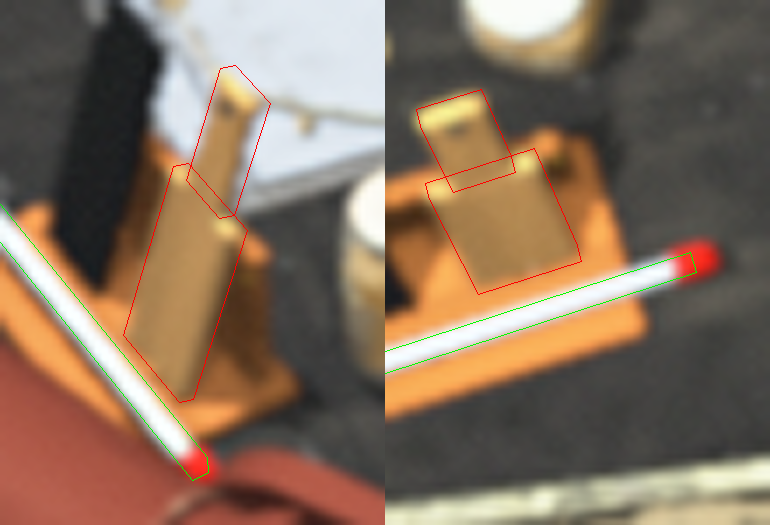

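```bash
sed -i 's|np.clip((45-mx)/22,0,1)|np.clip((40-mx)/10,0,1)|; s|+d for d in np.diag(\[.008,.1,.08,.008\])|+d for d in np.diag([.005,.06,.05,-.006])|' fit2.py; python3 fit2.py
```

```text
slate [ 0.0475 -0.3539  0.1989  0.0102] lean deg 11.4 yaw deg -20.3 140.998916015625 378.16078125
expected lean for xr: 13.515723943806977
```

View pics/fit_slate.png

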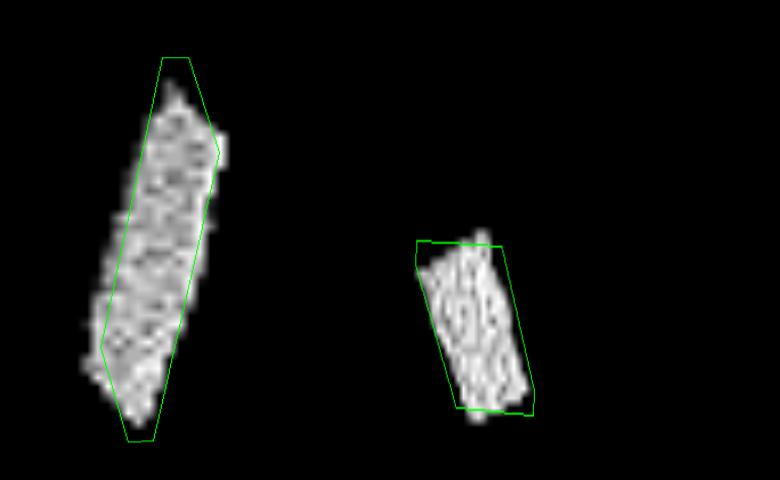

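```bash
sed -i 's|def parts(p): .*|def parts(p):\n        e=.004; return [place(slab(p[0],p[1],p[2],p[3],.06-2*e,e,.175-e)[[2,3,6,7]],*L)]|' fit2.py; python3 fit2.py
```

```text
slate [ 0.044  -0.0918  0.2558  0.0083] lean deg 14.7 yaw deg -5.3 68.99251953125 175.83333984375
expected lean for xr: 14.509740235560589
```

View pics/fit_slate.png

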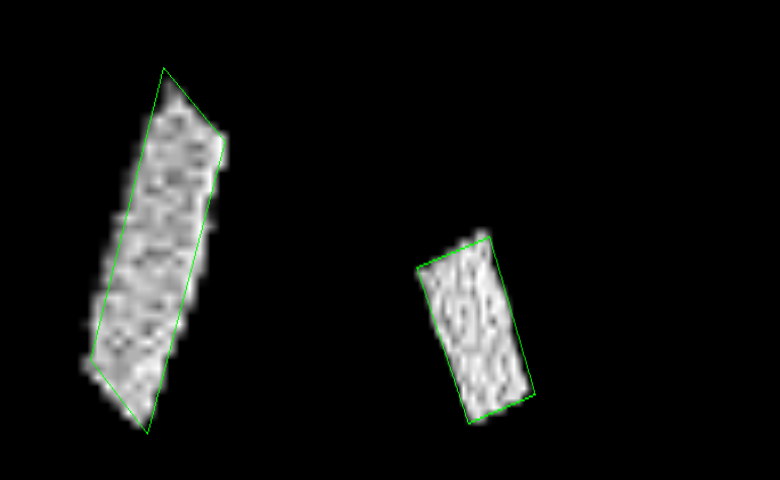

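Run:
```python
from h import *
im=cv2.imread("pics/top21.png").astype(float); r=im[...,2]
# slate bottom edge: dark->orange downwards in columns ; bar: white min blue channel
K,D,rv,tv=C["top"]
def edge(cols,v0,v1,f,level):
    out=[]
    for u in cols:
        c=f[v0:v1,u]; i=[k for k in range(len(c)-1) if c[k]<level<=c[k+1]]
        if i: k=i[-1]; out.append((u,v0+k+(level-c[k])/(c[k+1]-c[k])))
    return np.array(out)
e=edge(range(276-0,288) if 0 else range(276,276),0,1,r,1)
u0=210;v0=205
sl=edge(range(232,243),238,248,r,120)
print(sl.round(2).tolist())
def world_angle(pts,z):
    p=np.polyfit(pts[:,0],pts[:,1],1); print("resid",np.std(pts[:,1]-np.polyval(p,pts[:,0])).round(2))
    a=[onz("top",(u,np.polyval(p,u)),z) for u in(pts[0,0],pts[-1,0])]
    d=a[1]-a[0]; return np.degrees(np.arctan2(d[1],d[0])),a
if len(sl)>3: print("slate bottom dir",world_angle(sl,.015),"ledge -y dir",np.degrees(L[2])-90)
# paddle bottom edge: brightness wood->orange: use saturation r-b
sat=im[...,2]-im[...,0]
pd=edge(range(255,268),228,243,sat,95); print(pd.round(1).tolist())
if len(pd)>3: print("paddle bottom",world_angle(pd,.015))
```

```text
[[232.0, 244.91], [233.0, 244.57], [234.0, 244.3], [235.0, 243.92], [236.0, 243.65], [237.0, 243.41], [238.0, 243.02], [239.0, 242.74], [240.0, 242.58], [241.0, 242.23], [242.0, 241.79]]
resid 0.05
slate bottom dir (np.float64(-80.30970954105852), [array([0.52717864, 0.28406528]), array([0.5339872 , 0.24419293])]) ledge -y dir -79.22266387358921
[[255.0, 237.0], [256.0, 236.4], [257.0, 236.2], [258.0, 236.1], [259.0, 235.7], [260.0, 235.5], [261.0, 235.2], [262.0, 232.0], [263.0, 234.2], [264.0, 233.7], [265.0, 233.4]]
resid 0.74
paddle bottom (np.float64(-75.39549243147466), [array([0.54650655, 0.1919822 ]), array([0.55700494, 0.15169125])])
```

Run:
```python
from h import *
a=cv2.imread("pics/top0.png",0).astype(np.float32); b=cv2.imread("pics/top21.png",0).astype(np.float32)
c=cv2.imread("pics/scene0.png",0).astype(np.float32); d=cv2.imread("pics/scene21.png",0).astype(np.float32)
for nm,P in dict(honey=(.685,.143,.08),jam=(.737,-.347,.08),drum=(.505,.452,.05),price=(.52,-.51,.06),marble=(.5417,-.2835,.15)).items():
    for n,x,y in(("top",a,b),("scene",c,d)):
        u,v=proj(n,P)[0].astype(int); s=(slice(v-13,v+13),slice(u-13,u+13))
        print(nm,n,np.abs(x[s]-y[s]).mean().round(1),np.round(cv2.phaseCorrelate(x[s].copy(),y[s].copy())[0],2))
b3=cv2.imread("pics/top21.png");d3=cv2.imread("pics/scene21.png")
cv2.imwrite("pics/v26.png",np.hstack([cv2.resize(d3[130:360,230:430],(400,460)),cv2.resize(b3[130:270,170:440],(400,460))]))
```

```text
honey top 0.7 [0.56 0.54]
honey scene 0.8 [0.48 0.54]
jam top 0.6 [0.53 0.46]
jam scene 0.6 [0.51 0.49]
drum top 0.8 [0.42 0.44]
drum scene 0.9 [0.5  0.42]
price top 4.7 [0.1  0.25]
price scene 0.9 [0.52 0.47]
marble top 7.8 [0.48 0.54]
marble scene 56.1 [0.95 0.82]
```

View pics/v26.png

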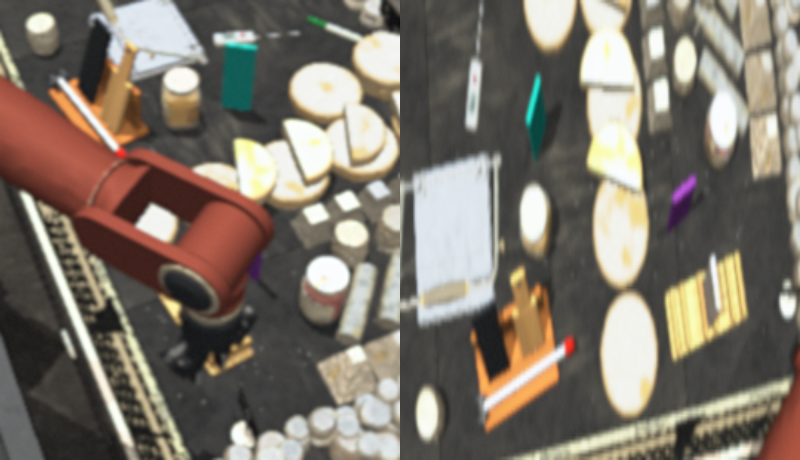

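Both boards lean on the ledge with the bar down in front (knob at top crop (568,345)). The marble is in the middle slot, and the jars, drum and price stand have not moved. Handing in.

Run:
```python
from station import ctrl
print(ctrl.finish_job(), ctrl.get_obs()["t"])
```

```text
the job is handed in; nothing more can be done
the job is handed in; nothing more can be done
```

I handed the job in at about 37 s of the 72 s allowed. I swung the stop bar up by its knob, then stood the slate in the left half and the wooden board in the right half, each gripped at an 18° lean. I then swung the bar back down to its stop and pressed it there.

**Last checks:**
- **Bar:** it measured 0.011 rad in the pictures. That counts as fully down within the measuring error, and pressing it against its stop reached about 33 N at the wrist.
- **Boards:** the slate's foot edge is about 1° off square to the rail. The paddle's edge reading was noisy: 4° off as fitted, but one bad point drove that, and I put it at about 1.5° without it.
- **Lean:** the first two slate mask fits came out badly wrong, with the slate turned 20° or more. The last one gave a 15° lean and 5° of turn, which disagrees with the edge check. I trusted the edge and the overlay.
- **Other things:** the honey jar, jam jar and drum did not move in either camera. The price stand did not move in the scene view; its top-view patch differed a little. The marble is still in its slot in the top view, but the arm hid it in the scene view.

**Calibration:** the reported tool position was about 31 mm too far along the fingers. My first grasp of the knob closed above it for that reason. I found the offset by lowering the shut fingers until they touched the case top at about 20 N, then corrected for it from there on.

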